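# Clamp a resin specimen in the inclined inspection vise

## Robot

A 7-joint arm with a two-finger parallel gripper is mounted at the origin on the work surface. World frame = base frame: x ahead of the robot, y to its left, z up, the work surface at z = 0. Lengths are in m, angles in rad, forces in N, time in s.
With the tool pointing down it reaches from about 0.425 to 0.95 m from the base axis. Payload 4.7 kg.
Tool frame: the origin (TCP) lies on the centre line of the jaws, within the pads' length; the fingertips stand 8 mm ahead of it and the grasp point (between the pads) lies 11 mm behind it; z points along the fingers, y is the direction in which the jaws open and shut (so a half turn about z gives the same grasp; the last joint's range is limited). The gripper opens to 85 mm and grips with 20 to 120 N. Pads are 22 mm wide; open, the fingers measure 114 mm over their backs; the gripper's body (76 mm by 85 mm) begins 54 mm behind the grasp point. The pads swing forward as they close: fully open they stand 13 mm farther back than shut.
Start: joints at [-1.183, 0.469, -0.049, 1.532, 0.024, 1.141, -0.082], TCP at [0.273, 0.617, 0.209] pointing down, gripper open.
Joint ranges: [-2.59, 2.59], [-0.33, 1.99], [-1.39, 1.29], [0.1, 2.45], [-1.04, 4.18], [0.21, 1.99], [-2.66, 2.66]. Speed limits (rad/s): [2.57, 2.57, 3.14, 3.14, 3.14, 3.14, 3.14].

## Interface

Orientations are given as a unit quaternion [w, x, y, z].
In Python, from station import robot gives the robot as it stands. Calls block until the motion is done:
- robot.move_ptp(position, orientation): joint-space move of the TCP to a pose.
- robot.line_to(position, orientation=None, vel=0.15, max_force=None): straight line of the TCP; orientation=None keeps the orientation; vel is the mean speed in m/s. With max_force (N) it stops when the force on the tool has changed by that much, and returns True; else False.
- robot.movej(angles): joint-space move.
- robot.set_gripper(opening): opening from 0.0 (shut) to 1.0 (fully open); the grip force is fixed at half the most; returns when the fingers have stopped.
- robot.wait(seconds).
- robot.ik(position, orientation): joint angles nearest the present ones, or None.
- robot.get_image(name): name is "scene" or "top" or "wrist"; returns a dict with "pixels" (480x640x3 uint8, blue, green, red), "fx", "fy", "cx", "cy" (pixels), "k1" (the pictures are not rectified: a ray, as slopes to the right and down, at radius r is drawn at 1 + k1 r^2 times it, then the intrinsics apply), "R" (3x3) and "t" (3): a world point X has camera coordinates R X + t; the wrist camera has in their place "mount" (4x4, takes a point from camera to tool coordinates, whose origin is the TCP and whose axes are the flange's). Camera axes: x right, y down, z forward; pixel columns grow to the right and rows downward; lengths in m; the calibration is good to about 2 mm. A picture is of the moment at which its call begins: read the wrist's pose just before it. There is no depth.
A pose or a line that the arm cannot do raises robot.MotionError and nothing moves.
- robot.finish_job(): hands the job in, once; it reports no verdict.
Readings, each from a call of its own:
- robot.current_time(): time.
- robot.current_joint_pos(): joint angles.
- robot.current_dq(): joint speeds.
- robot.current_joint_efforts(): joint torques, N m.
- robot.current_tcp_pos(): TCP position.
- robot.current_ee_rot(): TCP orientation.
- robot.current_contact_force(): force on the tool from outside, world axes, zero at the start.
- robot.current_moment(): the same for the moment, N m.
- robot.current_width(): opening from 0.0 (shut) to 1.0 (fully open).
Only numpy, scipy, OpenCV 4.12 (cv2) and the standard library are available. Lean on these libraries where they do the work, as an engineer would, in place of code of your own. Each camera call takes 0.05 s, during which the arm holds its last target.

## Task

Take the blue resin specimen block from the mat and stand it in the tilted vise: between the jaws, flat on the sloping bed, steel-dotted end outward. Once you have let go of it, turn the vise's crank until the sliding jaw holds the block firmly against the fixed jaw. Then let go of the crank, and leave the amber and red blocks standing where they are.

Things in the scene. Friction and masses are not known exactly. Their poses are not given: they have to be found in the camera images.
- blue_mid (a point): centre of the blue resin block, the one to clamp: 32 x 32 mm, 52 mm tall, about 70 g, loose, upright on a black rubber mat 4 mm thick beside an amber and a red block of the same size (any order, about 90 mm apart). Axes along its edges, z towards its dotted end. Either pair of sides may go to the jaws; standing right in the vise its centre is at x about 0, z = 26 mm of bed.
- blue_top (a point): centre of the blue block's top end (26 mm along z from its centre), marked by a flat steel disc 20 mm across
- amber_mid (a point): centre of the amber block (same size); leave it alone
- red_mid (a point): centre of the dark red block (same size); leave it alone
- bed (a point): fixed point on the vise's sloping bed, at the foot of the fixed jaw's face, mid-length. Axes: x up the slope, away from the robot; y horizontal, along the screw towards sliding jaw and crank; z square to the bed, leaning 25 deg from vertical towards the robot. Fixed jaw face at y = 0, jaws 22 mm high, to x = 27 mm. A rest 26 mm high, face at x = -18 mm, keeps a block from sliding down.
- jaw: the sliding steel jaw, 18 mm thick, 22 mm high, origin at the foot of its clamping face (x from -17 to 27 mm), same axes as bed. The opening to the fixed jaw is 54 mm minus 12 mm per turn of the crank from zero: 42 to 54 mm at the start. Behind it stands the screw's end plate, y = 84 to 98 mm of bed, 26 mm high.
- crank (a joint): turn of the crank in rad, 12 mm of jaw travel a turn: 0 = jaw fully open, crank arm along +x of bed; grows as the jaw closes (handle from +x towards +z, clockwise seen from the crank's end). Starts at 0 to 6.3; jaw meets the block near 11.5. Turns with 3 to 5 N at the handle, stays put; past contact the force rises to 12 N by about 12.0; let go, it backs off to about 11.6 and keeps the hold.
- crank_axis (a point): fixed point on the crank's axis of turning (the y axis direction of bed), level with the middle of the handle; same axes as bed, 149 mm from the bed point in y and 11 mm in z
- handle_mid (a point): middle of the crank's black handle, a round sleeve 14 mm thick, 50 mm long, parallel to the crank's axis and 35 mm from it, spinning freely on its pin; the crank arm is 30 mm from this point towards the vise. Held across its thickness it can be carried round full circles without turning the gripper.
Mind the look-alikes: they are no part of the job. Leave any purple look-alike of the part that bears bed alone.

How it is judged:
By the outcome, as a careful person would: the job done as asked, in the order asked, and still so for the second after the job is handed in, with the robot touching nothing.
It also fails if it takes over 72 s, if anything falls off the work surface, if the arm or the gripper's body presses on something with over 40 N, if the wrist force passes 120 N, or if a joint passes its speed limit or range.

## Working session

There is one attempt and no reset: what is moved stays moved. The work goes in short steps, each a Python script; the robot and the scene stay as the last script left them, time stands still between calls to the robot, and variables do not carry over. Pictures are saved under pics/ and viewed, and the job is handed in when it is done.

```bash
ls; mkdir -p pics
python3 - <<'E'
from station import robot
import cv2
for n in ["scene","top","wrist"]:
    im=robot.get_image(n); cv2.imwrite(f"pics/{n}0.png",im["pixels"])
    print(n,{k:v for k,v in im.items() if k!="pixels"})
print(robot.current_time(),robot.current_tcp_pos(),robot.current_ee_rot(),robot.current_width())
E
```

```text
pics
scene {'fx': 486.5317064836396, 'fy': 486.5317064836396, 'cx': 323.7132314066858, 'cy': 236.97406191920624, 'k1': 0.027701355166964547, 'R': array([[-0.81964668,  0.57269971,  0.01394171],
       [ 0.36567258,  0.54177358, -0.75681236],
       [-0.44097946, -0.61522064, -0.6534835 ]]), 't': array([ 0.37134422, -0.09897235,  1.16741607])}
top {'fx': 582.3265876204521, 'fy': 582.3265876204521, 'cx': 322.07231077793773, 'cy': 241.37048762427997, 'k1': -0.049754069832946154, 'R': array([[ 0.20609047, -0.97851996,  0.00504043],
       [-0.95716338, -0.20265773, -0.20680453],
       [ 0.20338385,  0.03779593, -0.9783693 ]]), 't': array([-0.06267791,  0.43703896,  1.05211365])}
wrist {'fx': 349.8002992042233, 'fy': 349.8002992042233, 'cx': 317.5516409638378, 'cy': 240.66769250965984, 'k1': 0.009681574278102583, 'mount': array([[-1.23084457e-03, -9.47290681e-01, -3.20372986e-01,
         8.42672330e-02],
       [ 9.99998973e-01, -9.30887978e-04, -1.08942331e-03,
         1.48341556e-04],
       [ 7.33769189e-04, -3.20373998e-01,  9.47290855e-01,
        -1.66794755e-01],
       [ 0.00000000e+00,  0.00000000e+00,  0.00000000e+00,
         1.00000000e+00]])}
0.15 [0.27302343 0.61679501 0.20778172] [-1.41721605e-04  2.06854993e-01  9.78371311e-01 -7.55115201e-04] 1.0004520099787053
```

View pics/scene0.png

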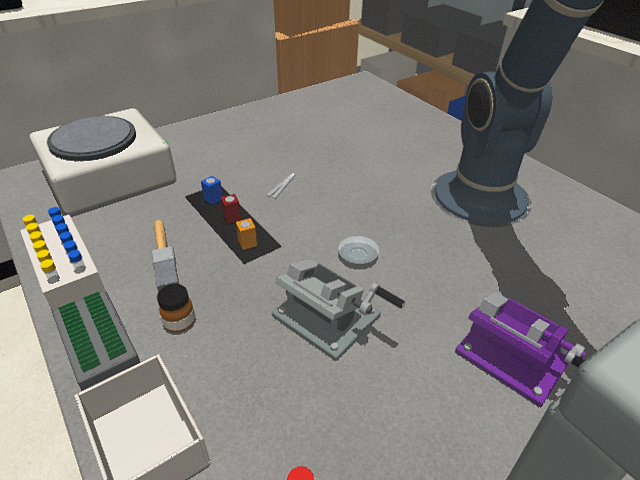

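View pics/top0.png

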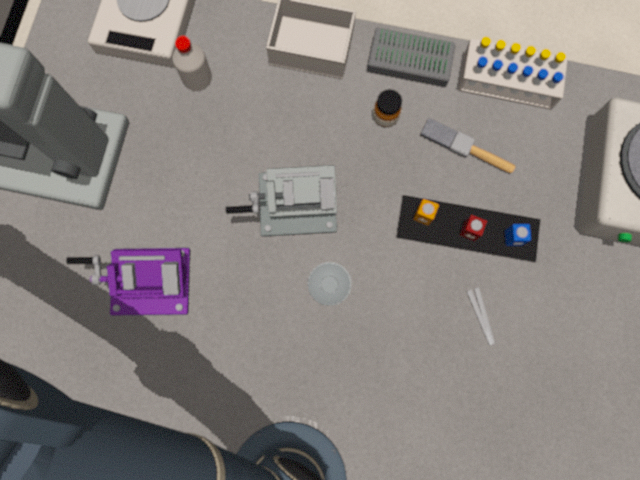

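View pics/wrist0.png

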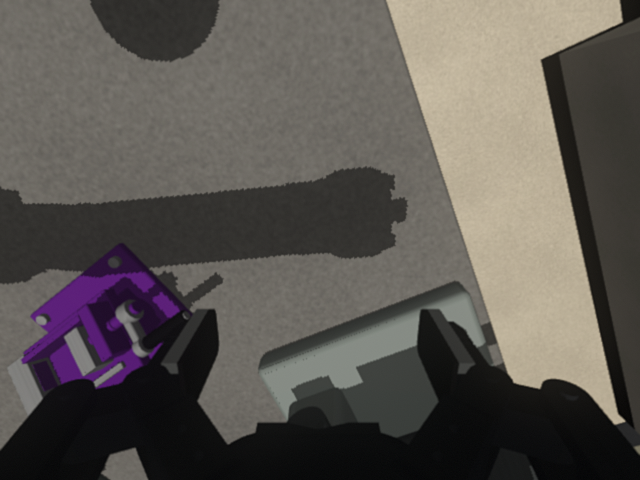

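The grey vise at top (298,200) / scene (330,305) matches. The purple vise at top (150,282) / scene (520,345) is the look-alike, so I leave it alone. The blue block is at top (518,234) / scene (211,190). The other blue things are rack caps. Next I'll check enlarged crops.

```bash
cat > h.py <<'E'
import numpy as np, cv2
from scipy.spatial.transform import Rotation as Rn
from station import robot
def q2R(q): return Rn.from_quat([q[1],q[2],q[3],q[0]]).as_matrix()
def R2q(R):
    q=Rn.from_matrix(R).as_quat(); return np.array([q[3],q[0],q[1],q[2]])
def grab(n):
    p=np.array(robot.current_tcp_pos());q=np.array(robot.current_ee_rot())
    im=dict(robot.get_image(n))
    if n=="wrist":
        T=np.eye(4);T[:3,:3]=q2R(q);T[:3,3]=p
        C=np.linalg.inv(T@im["mount"]); im["R"]=C[:3,:3]; im["t"]=C[:3,3]
    return im
def save(n,name):
    im=grab(n); cv2.imwrite(f"pics/{name}.png",im["pixels"]); np.savez(f"pics/{name}.npz",**im); return im
def load(name): return dict(np.load(f"pics/{name}.npz"))
def ray(im,uv):
    K=np.array([[im["fx"],0,im["cx"]],[0,im["fy"],im["cy"]],[0,0,1]],float)
    d=cv2.undistortPoints(np.array([[uv]],float),K,np.array([float(im["k1"]),0,0,0]))[0,0]
    R=im["R"];return -R.T@im["t"], R.T@np.array([d[0],d[1],1])
def proj(im,X):
    c=im["R"]@np.asarray(X)+im["t"];s=c[:2]/c[2];s=s*(1+im["k1"]*(s@s))
    return np.array([im["fx"]*s[0]+im["cx"],im["fy"]*s[1]+im["cy"]])
def onz(im,uv,z):
    o,d=ray(im,uv);return o+d*(z-o[2])/d[2]
def onplane(im,uv,p,n):
    o,d=ray(im,uv);return o+d*(((p-o)@n)/(d@n))
def tri(l):
    A=np.zeros((3,3));b=np.zeros(3);
    for im,uv in l:
        o,d=ray(im,uv);d=d/np.linalg.norm(d);P=np.eye(3)-np.outer(d,d);A+=P;b+=P@o
    X=np.linalg.solve(A,b)
    return X,[np.round(proj(im,X)-uv,1) for im,uv in l]
E
python3 - <<'E'
from h import *
s=save("scene","s1");t=save("top","t1")
def crop(im,u,v,w,h,k,n): cv2.imwrite(f"pics/{n}.png",cv2.resize(im["pixels"][v:v+h,u:u+w],None,fx=k,fy=k,interpolation=cv2.INTER_CUBIC))
crop(s,260,250,150,112,5,"c_sv");crop(t,220,155,130,95,6,"c_tv");crop(t,390,190,160,75,5,"c_tb")
for n,z in ((("blue"),.056),):
    print(onz(t,(520,231),.056))
for uv in ((427,206),(476,225),(520,231)): print(onz(t,uv,.056))
E
```

```text
[ 0.53549083 -0.33309186  0.056     ]
[ 0.54679724 -0.15203929  0.056     ]
[ 0.52956355 -0.24924533  0.056     ]
[ 0.53549083 -0.33309186  0.056     ]
```

View pics/c_sv.png

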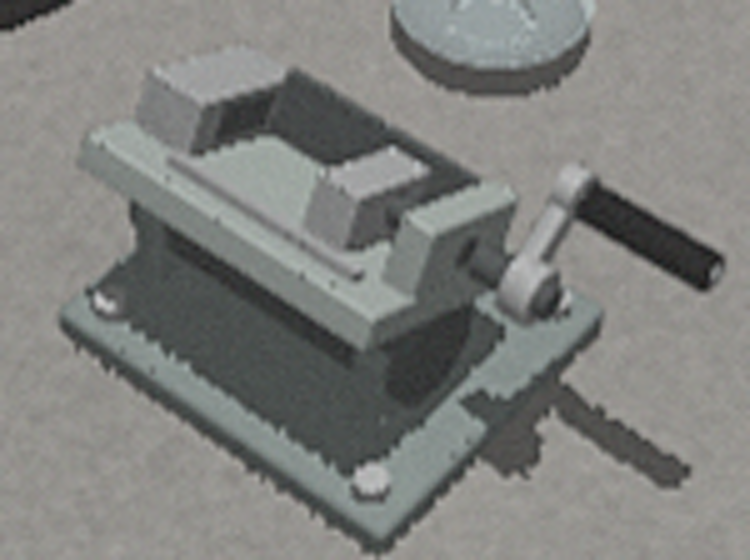

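View pics/c_tv.png

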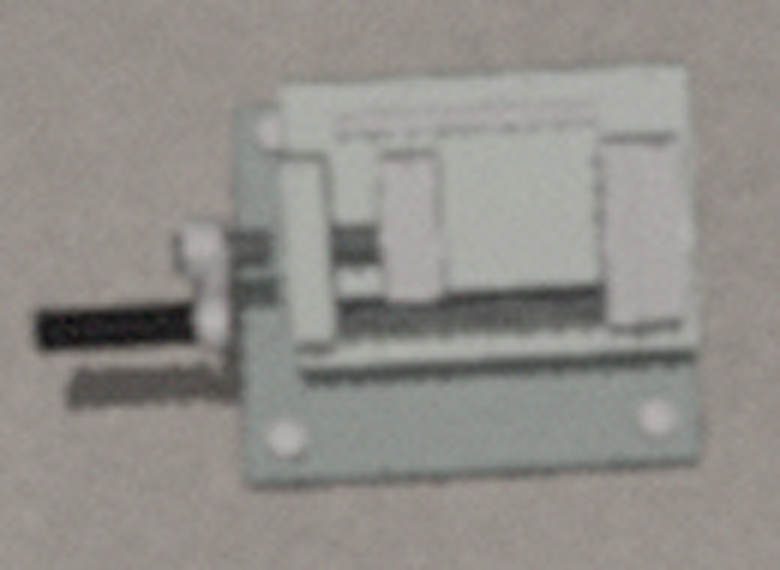

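View pics/c_tb.png

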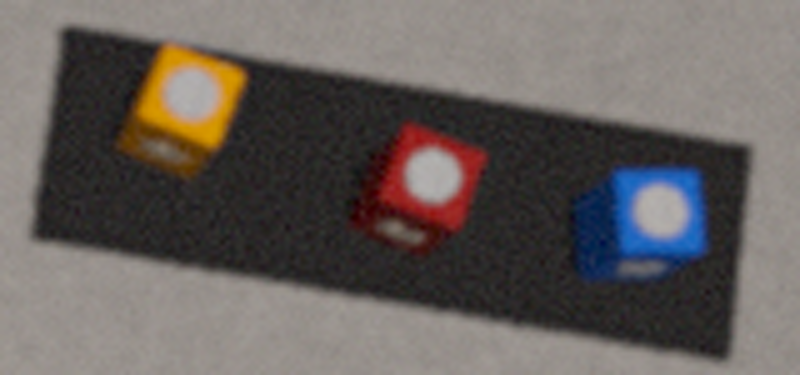

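Run:
```python
from h import *
s=load("s1");t=load("t1")
S=lambda u,v:np.array([260+u/5,250+v/5]);T=lambda u,v:np.array([220+u/6,155+v/6])
def p(n,a,b):
    X,r=tri([(s,S(*a)),(t,T(*b))]);print(n,X.round(4),*r);return X
a=p("fj hi",(210,105),(605,140));b=p("fj lo",(290,72),(608,328))
c=p("h in",(590,198),(195,322));d=p("h out",(712,270),(42,330))
e=p("sj hi",(330,185),(437,155)) ;f=p("hub",(530,300),(200,243))
p("base corner",(60,320),(695,60))
print(onz(t,(390+655/5,190+212/5),.056), onz(s,(211.5,179.5),.056))
# blue top in scene
m=s["pixels"];cv2.imwrite("pics/c_sb.png",cv2.resize(m[165:255,180:300],None,fx=6,fy=6,interpolation=cv2.INTER_CUBIC))
# fixed-jaw yaw
v=a-b;print(v,np.linalg.norm(v),np.degrees(np.arctan2(v[1],v[0])),np.degrees(np.arctan2(v[2],np.hypot(*v[:2]))))
v=d-c;print(v,np.linalg.norm(v),np.degrees(np.arctan2(v[1],v[0]))-90)
```

```text
fj hi [0.5431 0.056  0.096 ] [-1.9 -0.5] [-1.5  1.1]
fj lo [0.4945 0.0411 0.072 ] [0.5 0.1] [ 0.4 -0.3]
h in [0.4624 0.1643 0.0964] [-0.8 -0.2] [-0.6  0.4]
h out [0.4502 0.2096 0.096 ] [-1.1 -0.2] [-0.9  0.5]
sj hi [0.5287 0.1061 0.0919] [-2.2 -0.5] [-1.7  1.2]
hub [0.4927 0.1728 0.0738] [-1.  -0.2] [-0.8  0.5]
base corner [0.602  0.04   0.0088] [-3.6 -0.9] [-2.7  2.1]
[ 0.53319448 -0.33533374  0.056     ] [ 0.52906905 -0.33659124  0.056     ]
[0.04852979 0.01481754 0.02395824] 0.05611325718022766 16.97893609362053 25.274926170433947
[-0.01218371  0.04532177 -0.00047178] 0.04693323500832922 15.046902744213583
```

View pics/c_sb.png

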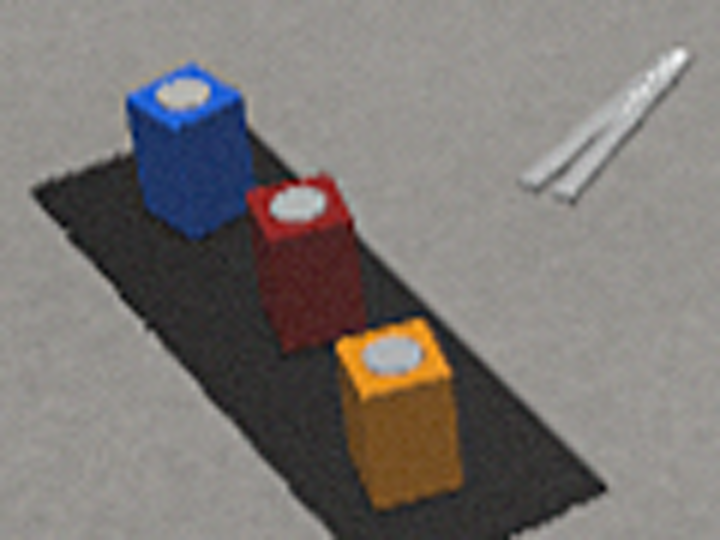

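Blue block confirmed: the far-end one at top (521,232), with a steel disc on its top face. The vise is yawed about 16°, and its crank arm points up towards the robot (about 2 rad). Next I'll check reach for the poses I plan to use.

```bash
cat >> h.py <<'E'
def axes(yaw):
    c,s=np.cos(yaw),np.sin(yaw);a=np.radians(25);C,S=np.cos(a),np.sin(a)
    return np.array([[c*C,s*C,S],[-s,c,0],[-S*c,-S*s,C]]).T   # columns x,y,z of bed
def tool(xd,zd):
    z=zd/np.linalg.norm(zd);x=xd-(xd@z)*z;x/=np.linalg.norm(x);return R2q(np.array([x,np.cross(z,x),z]).T)
E
python3 - <<'E'
from h import *
B=axes(np.radians(16));bx,by,bz=B.T;bed=np.array([.5277,.0512,.064]);dn=np.array([0,0,-1.])
def t(n,p,q): 
    j=robot.ik(p,q);print(n,None if j is None else np.round(j,2))
for sg in (1,-1):
    t("view",bed+.17*bz+.06*by,tool(sg*bx,-bz)); t("place",bed+.033*bz+.018*by,tool(sg*bx,-bz))
    for ang in (0,90,180,270):
        a=np.radians(ang);p=bed+.149*by+.011*bz+.035*(np.cos(a)*bx+np.sin(a)*bz)
        t(f"crank{ang}",p+[0,0,-.011],tool(sg*by,dn)); 
        t(f"crankT{ang}",p-.011*bz,tool(sg*by,-bz))
for y in range(0,360,45):
    t(f"blk{y}",[.532,-.335,.036],tool(np.array([np.cos(np.radians(y)),np.sin(np.radians(y)),0]),dn))
E
```

```text
view [-0.71 -0.16  0.37  2.33  0.16  0.53 -1.75]
place [-0.64  0.22  0.53  2.37 -0.87  0.22 -0.63]
crank0 [-0.67  0.43  0.28  1.97 -0.16  0.76 -0.02]
crankT0 [-0.3   0.31 -0.24  2.26  0.84  0.23 -1.02]
crank90 [-0.7   0.34  0.28  2.06 -0.14  0.76 -0.05]
crankT90 [-0.32  0.21 -0.24  2.34  0.76  0.23 -0.97]
crank180 [-0.68  0.39  0.26  2.13 -0.16  0.64 -0.03]
crankT180 [ 0.29  0.46 -0.99  2.38  1.52  0.5  -1.67]
crank270 [-0.65  0.48  0.25  2.04 -0.19  0.65  0.  ]
crankT270 [ 0.29  0.58 -0.99  2.29  1.56  0.57 -1.64]
view [-0.82 -0.18  0.47  2.34  0.21  0.54  1.35]
place [ 0.52  0.3  -0.8   2.31  0.82  0.25  0.88]
crank0 [ 0.37  0.75 -1.18  1.91  0.8   1.06  2.26]
crankT0 [-0.31  0.31 -0.23  2.26  0.82  0.23  2.13]
crank90 [ 0.41  0.63 -1.17  2.    0.7   0.99  2.3 ]
crankT90 [-0.39  0.2  -0.16  2.35  0.7   0.22  2.22]
crank180 [ 0.4   0.71 -1.18  2.07  0.83  0.95  2.18]
crankT180 [-0.17  0.31 -0.43  2.4   1.47  0.24  1.45]
crank270 [ 0.37  0.82 -1.18  1.98  0.92  1.02  2.16]
crankT270 [-0.15  0.41 -0.43  2.31  1.51  0.26  1.46]
blk0 [-0.16  0.82  1.    1.83 -0.84  0.98 -0.36]
blk45 [-0.2   0.88  1.1   1.84 -0.92  1.04  0.49]
blk90 [-0.15  0.81  0.98  1.83 -0.82  0.97  1.2 ]
blk135 [ 0.08  0.65  0.58  1.82 -0.47  0.82  1.69]
blk180 [ 0.09  0.64  0.57  1.82 -0.46  0.81  2.47]
blk225 [ 1.15  0.82 -1.    1.76  0.8   1.03  2.21]
blk270 [-0.2   0.89  1.1   1.84 -0.93  1.04 -1.86]
blk315 [-0.11  0.77  0.91  1.83 -0.76  0.93 -1.21]
```

Run:
```python
from h import *
B=axes(np.radians(16));bx,by,bz=B.T;bed=np.array([.5277,.0512,.064])
robot.move_ptp(bed+.17*bz+.07*by-.01*bx,tool(bx,-bz))
im=save("wrist","w1");print(robot.current_time())
for P in (bed,bed+.149*by+.011*bz): print(proj(im,P))
```

```text
2.2667
[390.56828346 200.64229511]
[235.98596136 203.08649613]
```

View pics/w1.png

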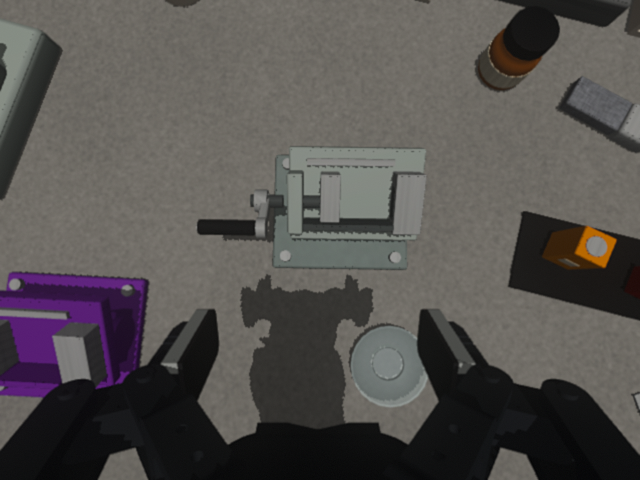

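The wrist view shows the grey vise at about (350,200). The fixed jaw is at (408,205), the sliding jaw at (331,197) and the handle from (198,227) to (255,228). I'll zoom in for a finer fit.

Run:
```python
from h import *
im=load("w1");cv2.imwrite("pics/w1c.png",cv2.resize(im["pixels"][140:275,190:435],None,fx=3.2,fy=3.2,interpolation=cv2.INTER_CUBIC))
```

```text
(no output)
```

View pics/w1c.png

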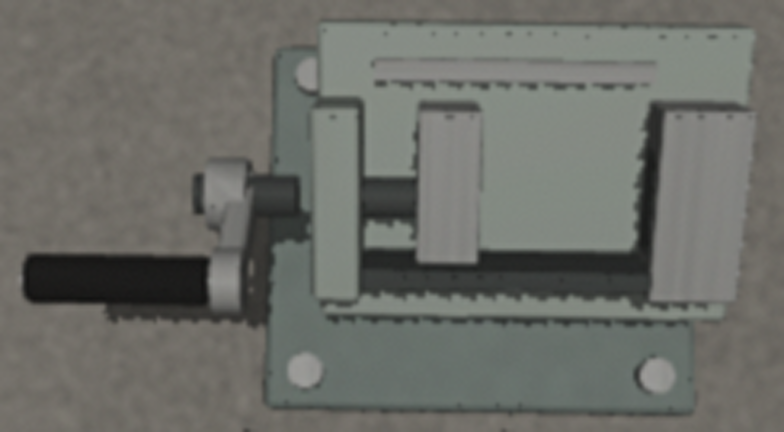

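Run:
```python
from h import *
s=load("s1");t=load("t1");w=load("w1")
S=lambda u,v:np.array([260+u/5,250+v/5]);T=lambda u,v:np.array([220+u/6,155+v/6]);W=lambda u,v:np.array([190+u/3.2,140+v/3.2])
F={"FJhi":((664,110),(605,140),(210,105)),"FJlo":((650,300),(608,328),(290,72)),"SJhi":((480,110),(437,155),(327,183)),"SJlo":((477,263),(440,298),(396,150)),
"hin":((209,277),(192,322),(590,195)),"hout":((24,278),(42,331),(714,270))}
P={}
for n,(a,b,c) in F.items():
    X,r=tri([(w,W(*a)),(t,T(*b)),(s,S(*c))]);Y,_=tri([(w,W(*a)),(t,T(*b))]);Z,_=tri([(w,W(*a)),(s,S(*c))]);P[n]=X;print(n,X.round(4),*r,"wt",Y.round(4),"ws",Z.round(4))
B=axes(np.radians(16));bx,by,bz=B.T
v=P["FJhi"]-P["FJlo"];print(np.degrees(np.arctan2(v[1],v[0])),np.degrees(np.arctan2(v[2],np.hypot(*v[:2]))),np.linalg.norm(v))
mid=(P["FJhi"]+P["FJlo"])/2;bed=mid-.022*bz;print("bed",bed)
# yaw from w1 long lines on planes parallel to the bed
for n,a,b,z in (("slot",(375,62),(655,66),0),("bededge",(320,22),(752,30),0),("handle",(24,278),(209,277+3),.03),("SJ face",(477,263),(480,110),.022),("FJ face",(650,300),(664,110),.022)):
    A=onplane(w,W(*a),bed+z*bz,bz);C=onplane(w,W(*b),bed+z*bz,bz);d=B.T@(C-A);print(n,d.round(4),np.degrees(np.arctan2(d[1],d[0])),"from",(B.T@(A-bed)).round(4),(B.T@(C-bed)).round(4))
for n in P: print(n,(B.T@(P[n]-bed)).round(4))
```

```text
FJhi [0.5432 0.056  0.0962] [-0.2  0.3] [-1.5  1. ] [-2.  -0.5] wt [0.5487 0.0543 0.0843] ws [0.5421 0.0575 0.0967]
FJlo [0.4948 0.0415 0.0723] [0.4 0.5] [ 0.2 -0.5] [0.5 0.2] wt [0.4951 0.0417 0.0694] ws [0.4954 0.0417 0.073 ]
SJhi [0.5295 0.1057 0.093 ] [-0.6  0.9] [-1.4  0.7] [-2.2 -0.5] wt [0.5375 0.1058 0.0715] ws [0.5287 0.107  0.0934]
SJlo [0.4904 0.095  0.0764] [-1.   0.4] [-0.4  0.4] [-1.2 -0.3] wt [0.4907 0.0941 0.0786] ws [0.49   0.0952 0.0762]
hin [0.4626 0.1644 0.0978] [-0.9  0.7] [-0.2  0.1] [-0.8 -0.1] wt [0.4638 0.1647 0.0937] ws [0.4625 0.1646 0.0978]
hout [0.4497 0.2107 0.0971] [2.1 0. ] [-1.6  0.3] [-0.8 -0.4] wt [0.4477 0.2051 0.1143] ws [0.4493 0.2123 0.0974]
16.650256917945427 25.33753232122975 0.05592083418458228
bed [0.52795438 0.05130881 0.06430336]
slot [-0.0012 -0.0826 -0.    ] -90.81652555537555 from [0.0392 0.0813 0.    ] [ 0.038  -0.0013 -0.    ]
bededge [-0.0023 -0.126   0.    ] -91.04962613586142 from [ 0.0506  0.0972 -0.    ] [ 0.0483 -0.0288  0.    ]
handle [-0.0006 -0.0527 -0.    ] -90.63424252339453 from [-0.0183  0.1812  0.03  ] [-0.0188  0.1285  0.03  ]
SJ face [ 0.0443  0.0001 -0.    ] 0.06514826637758994 from [-0.016   0.0514  0.022 ] [0.0283 0.0515 0.022 ]
FJ face [ 0.0556 -0.      0.    ] -0.021243280102792153 from [-0.0274  0.0001  0.022 ] [0.0282 0.0001 0.022 ]
FJhi [0.028  0.0003 0.0222]
FJlo [-0.028  -0.0003  0.0218]
SJhi [0.027  0.0518 0.019 ]
SJlo [-0.0167  0.0523  0.0211]
hin [-0.0145  0.1267  0.0437]
hout [-0.0145  0.1748  0.0429]
```

Run:
```python
from h import *
dn=np.array([0,0,-1.])
robot.move_ptp([.52,-.33,.22],tool(np.array([1.,0,0]),dn))
im=save("wrist","w2");print(robot.current_time())
hsv=cv2.cvtColor(im["pixels"],cv2.COLOR_BGR2HSV)
m=cv2.inRange(hsv,(100,120,40),(130,255,255));n,l,st,c=cv2.connectedComponentsWithStats(m)
for i in range(1,n):
    if st[i,4]>100: print(st[i],c[i])
```

```text
3.9167
[ 307  171   39   46 1001] [325.14685315 192.26573427]
```

View pics/w2.png

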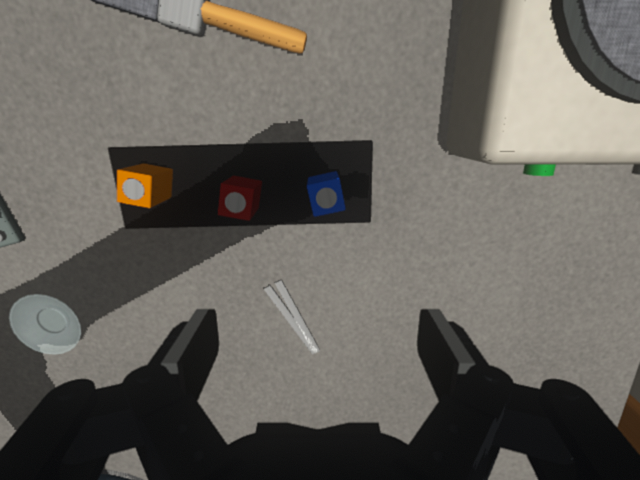

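Blue block at (326,192), disc at about (326,198); red is at (238,198) and amber at (143,187). I'll enlarge it to get its yaw.

Run:
```python
from h import *
im=load("w2");px=im["pixels"];cv2.imwrite("pics/w2c.png",np.clip(cv2.resize(px[160:230,290:365],None,fx=8,fy=8,interpolation=cv2.INTER_CUBIC).astype(float)*1.8,0,255))
```

```text
[ WARN:0@0.281] global loadsave.cpp:1063 imwrite_ Unsupported depth image for selected encoder is fallbacked to CV_8U.
```

View pics/w2c.png

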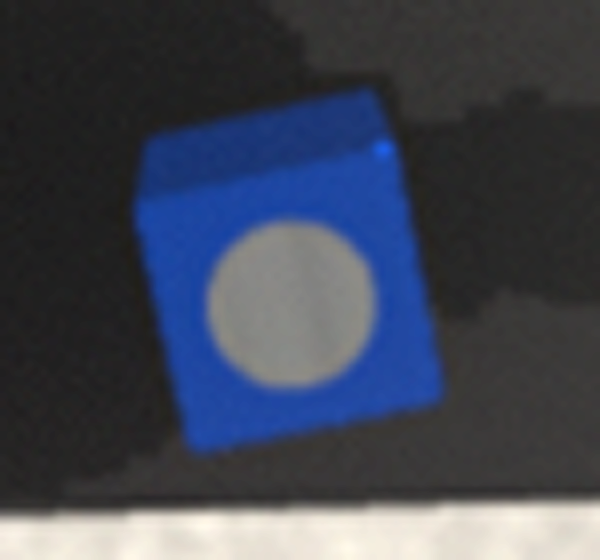

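Run:
```python
from h import *
im=load("w2");t=load("t1")
C=[onz(im,(290+u/8,160+v/8),.056) for u,v in((137,202),(397,140),(442,402),(192,452))]
C=np.array(C);print(C.round(4),C.mean(0))
for i in range(4):
    d=C[(i+1)%4]-C[i];print(np.linalg.norm(d).round(4),np.degrees(np.arctan2(d[1],d[0])).round(1))
print(onz(im,(290+291/8,160+305/8),.056), tri([(im,(290+291/8,160+305/8)),(t,(390+659/5,190+212/5))]))
dn=np.array([0,0,-1.])
for a in range(-180,180,90):
  for e in (10.5,11.5,13):
    y=np.radians(a+e);j=robot.ik([.531,-.336,.036],tool(np.array([np.cos(y),np.sin(y),0]),dn));print(a,e,None if j is None else np.round(j,2))
```

```text
[[ 0.5447 -0.3179  0.056 ]
 [ 0.552  -0.3485  0.056 ]
 [ 0.5204 -0.3546  0.056 ]
 [ 0.5142 -0.3243  0.056 ]] [ 0.53279228 -0.33632931  0.056     ]
0.0315 -76.6
0.0321 -169.1
0.0309 101.7
0.0312 11.9
[ 0.53231042 -0.3362202   0.056     ] (array([ 0.53280974, -0.33614237,  0.05833066]), [array([-0., -0.]), array([0., 0.])])
-180 10.5 [ 1.16  0.82 -1.    1.76  0.8   1.03  1.61]
-180 11.5 [ 1.16  0.82 -1.    1.76  0.8   1.03  1.63]
-180 13 [ 1.16  0.82 -1.    1.76  0.8   1.03  1.65]
-90 10.5 [-0.24  0.97  1.22  1.84 -1.03  1.13 -1.6 ]
-90 11.5 [-0.24  0.97  1.22  1.84 -1.02  1.13 -1.58]
-90 13 [-0.24  0.96  1.21  1.84 -1.02  1.12 -1.56]
0 10.5 [-0.11  0.77  0.91  1.83 -0.75  0.93 -0.24]
0 11.5 [-0.11  0.77  0.9   1.83 -0.75  0.93 -0.23]
0 13 [-0.1   0.76  0.9   1.83 -0.74  0.92 -0.2 ]
90 10.5 [ 0.11  0.64  0.54  1.82 -0.44  0.81  1.06]
90 11.5 [ 0.12  0.64  0.54  1.82 -0.44  0.81  1.08]
90 13 [ 0.12  0.63  0.53  1.82 -0.43  0.8   1.1 ]
```

Run:
```python
from h import *
dn=np.array([0,0,-1.]);y=np.radians(11.9);q=tool(np.array([np.cos(y),np.sin(y),0]),dn)
robot.set_gripper(.66)
robot.move_ptp([.5327,-.3362,.12],q)
print(robot.line_to([.5327,-.3362,.0365],q,vel=.12,max_force=8),robot.current_tcp_pos())
print(robot.current_contact_force())
robot.set_gripper(0.0);robot.wait(.2)
print("w",robot.current_width(),robot.current_contact_force(),robot.current_tcp_pos())
robot.line_to([.5327,-.3362,.20],q,vel=.2)
print("w",robot.current_width(),robot.current_contact_force(),robot.current_time())
save("wrist","w3");save("top","t3")
```

```text
False [ 0.53307764 -0.33685733  0.03726041]
[-0.78307886  0.0971063  -0.37387996]
w 0.003049855642233279 [ 0.25295142 -0.18625114  0.7851095 ] [ 0.53266599 -0.33620348  0.03647418]
w -0.0018154277280151062 [0.83356213 0.44193223 0.39195024] 7.3917
```

View pics/w3.png

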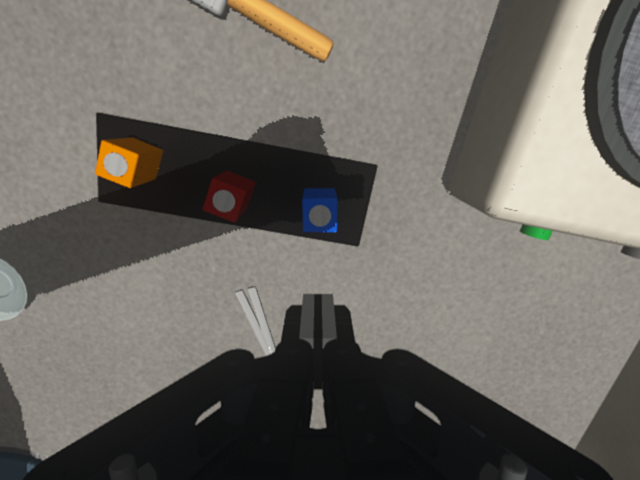

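Run:
```python
from h import *
a=load("w2");b=load("w3");t=load("t1");t3=load("t3")
print(onz(b,(320,215),.056),onz(a,(290+291/8,160+305/8),.056))
M=a["mount"];C=np.linalg.inv(M)
for P in ([0,0,0],[0,0,.008],[0,0,-.011],[0,.0425,-.011]): 
    c=C[:3,:3]@np.array(P)+C[:3,3];print(P,c,350*c[:2]/c[2]+[317,240])
for im in (t,t3):
    d=im["pixels"];m=cv2.inRange(cv2.cvtColor(d,cv2.COLOR_BGR2HSV),(105,150,60),(125,255,255))[200:260,480:550];ys,xs=np.nonzero(m);print(xs.mean()+480,ys.mean()+200,len(xs))
px=t3["pixels"];cv2.imwrite("pics/t3c.png",cv2.resize(px[100:340,330:640],None,fx=2.5,fy=2.5))
print(a["R"].T@-a["t"], b["R"].T@-b["t"])
```

```text
[ 0.53314088 -0.3361047   0.056     ] [ 0.53231042 -0.3362202   0.056     ]
[0, 0, 0] [0.00083976 0.02320315 0.18399134] [318.59744241 284.13850553]
[0, 0, 0.008] [0.00083528 0.02063394 0.19156756] [318.52609139 277.6988643 ]
[0, 0, -0.011] [0.00084591 0.02673581 0.17357403] [318.70572037 293.91091344]
[0, 0.0425, -0.011] [0.04334587 0.02667858 0.17357972] [404.40108038 293.79374889]
516.8016997167139 233.96317280453258 353
516.1942857142857 234.30857142857144 350
[ 0.60142654 -0.32802762  0.38629313] [ 0.61177746 -0.3177659   0.36540718]
```

View pics/t3c.png

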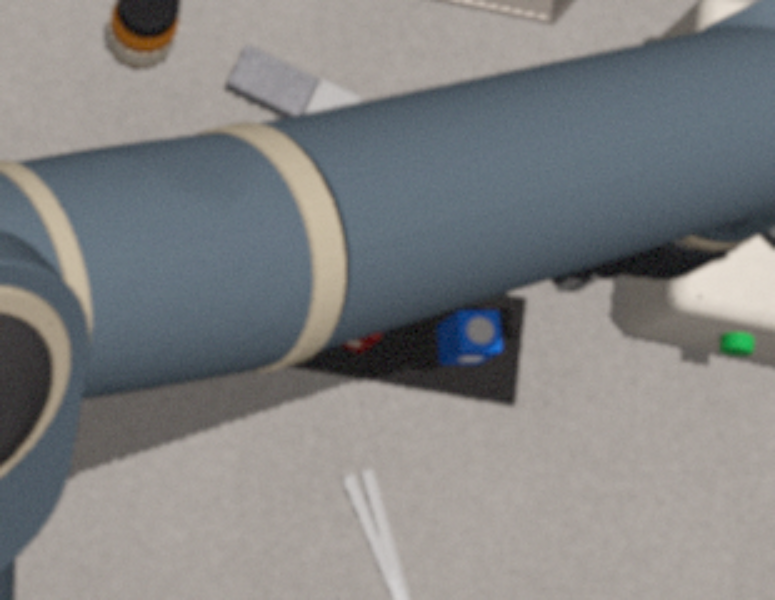

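The gripper shut without touching the block, which still stands at the same spot. In w2 and w3 the fingertips appear roughly 30 mm further back than the stated TCP offset implies. I'll check by touching bare table with the shut fingers.

Run:
```python
from h import *
t=load("t1");print(proj(t,[.44,-.37,0]))
dn=np.array([0,0,-1.]);y=np.radians(11.9);q=tool(np.array([np.cos(y),np.sin(y),0]),dn)
robot.line_to([.44,-.37,.07],q,vel=.25)
print(robot.line_to([.44,-.37,-.03],q,vel=.04,max_force=4),robot.current_tcp_pos(),robot.current_contact_force())
robot.line_to([.44,-.37,.10],q,vel=.2);print(robot.current_time(),robot.current_tcp_pos())
```

```text
[522.24059401 288.00342905]
True [ 0.44002855 -0.37001256 -0.02255846] [-0.56504587 -0.33156735  5.20161225]
11.1 [ 0.43964336 -0.36904291  0.09897367]
```

The tips touch the table at TCP z = -0.0225. The real fingertips are therefore about 30.5 mm further back along the tool axis than specified, and I'll offset every command by that. Checking IK with the offset, then grasping again.

```bash
cat >> h.py <<'E'
D=.0305
BED=np.array([.52795,.05131,.0643])+.001*axes(np.radians(15.9))[:,1]
BA=axes(np.radians(15.9))
def cmd(p,q): return np.asarray(p)+D*q2R(q)[:,2]   # p: nominal TCP (tips 8 mm ahead)
E
python3 - <<'E'
from h import *
bx,by,bz=BA.T;dn=np.array([0,0,-1.])
def t(n,p,q):
    j=robot.ik(cmd(p,q),q);print(n,None if j is None else np.round(j,2))
for sg in (1,-1):
    q=tool(sg*bx,-bz)
    for h in (.033,.05,.1): t(f"place{h}",BED+h*bz+.019*by-.001*bx,q)
q=tool(by,dn)
for ang in range(0,360,60):
    a=np.radians(ang);t(f"crank{ang}",BED+.155*by+.011*bz+.035*(np.cos(a)*bx+np.sin(a)*bz)+[0,0,-.011],q)
y=np.radians(11.9);q=tool(np.array([np.cos(y),np.sin(y),0]),dn)
t("blk",[.5327,-.3362,.0365],q)
robot.set_gripper(.7)
robot.move_ptp(cmd([.5327,-.3362,.11],q),q)
print(robot.line_to(cmd([.5327,-.3362,.0365],q),q,vel=.12,max_force=8),robot.current_tcp_pos())
robot.set_gripper(0.0)
print("w",robot.current_width(),robot.current_contact_force(),robot.current_tcp_pos(),robot.current_time())
E
```

```text
place0.033 [ 0.51  0.4  -0.82  2.31  1.19  0.28 -2.62]
place0.05 [ 0.52  0.35 -0.81  2.31  1.    0.26 -2.44]
place0.1 [-1.04  0.15  0.96  2.38 -0.69  0.3  -0.78]
place0.033 [ 0.51  0.4  -0.82  2.31  1.19  0.28  0.52]
place0.05 [ 0.52  0.35 -0.81  2.31  1.    0.26  0.7 ]
place0.1 [ 0.38  0.16 -0.6   2.32  0.23  0.26  1.44]
crank0 [-0.98  0.55  0.68  2.   -0.5   0.76  0.29]
crank60 [-1.02  0.48  0.71  2.06 -0.45  0.76  0.24]
crank120 [-1.05  0.46  0.71  2.14 -0.47  0.7   0.26]
crank180 [-1.03  0.53  0.7   2.16 -0.58  0.64  0.35]
crank240 [-0.96  0.59  0.64  2.1  -0.59  0.63  0.37]
crank300 [-0.95  0.6   0.65  2.03 -0.56  0.7   0.34]
blk [-0.08  0.8   0.86  1.84 -0.79  0.88 -0.19]
False [ 0.53282647 -0.3368979   0.00652283]
w 0.3614869892412614 [0.52829009 0.07514331 4.90873391] [ 0.53334749 -0.33676826  0.00705573] 13.3083
```

Gripped (width 0.36 ≈ 31 mm). Lifting and carrying to above the vise.

Run:
```python
from h import *
bx,by,bz=BA.T;dn=np.array([0,0,-1.])
y=np.radians(11.9);q=tool(np.array([np.cos(y),np.sin(y),0]),dn)
robot.line_to(cmd([.5327,-.3362,.19],q),q,vel=.2)
print("w",robot.current_width(),robot.current_contact_force())
q=tool(-bx,-bz);p=BED+.020*by
print(np.round(robot.ik(cmd(p+.13*bz,q),q),2))
robot.move_ptp(cmd(p+.13*bz,q),q)
print(robot.current_joint_pos(),robot.current_time(),robot.current_width())
save("scene","s4");w=save("wrist","w4")
m=load("s4")["pixels"];cv2.imwrite("pics/s4c.png",cv2.resize(m[180:360,220:460],None,fx=3,fy=3,interpolation=cv2.INTER_CUBIC))
```

```text
w 0.36258977688936406 [-0.11291138  0.93905791 -1.28875955]
[ 0.58  0.1  -0.79  2.3   0.11  0.33  1.56]
[ 0.57954069  0.10395059 -0.78721279  2.30230562  0.11178475  0.33286841
  1.55910942] 15.875 0.3599292827892617
```

View pics/s4c.png

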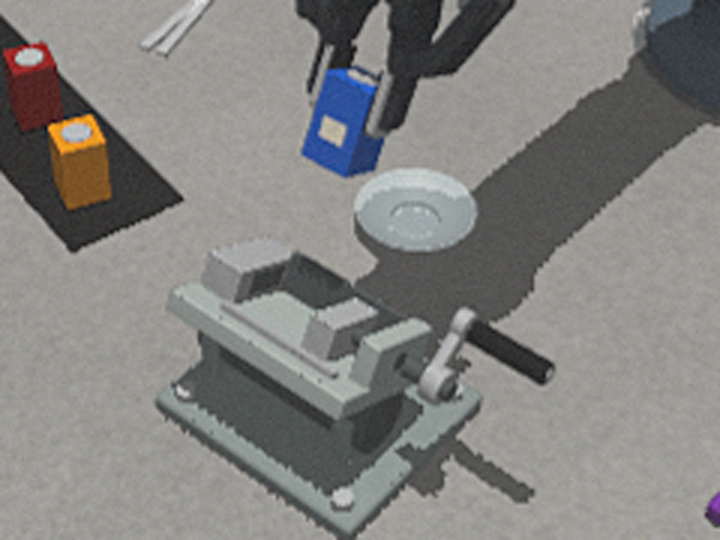

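View pics/w4.png

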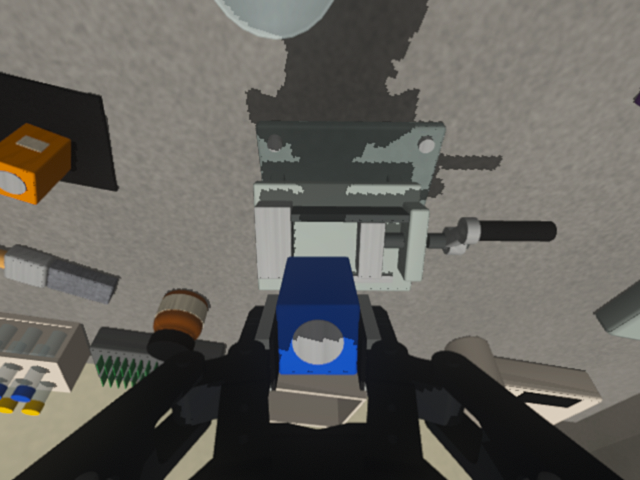

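Scene crop: the block is upright in the fingers, disc end up, tilted to match the bed. In the wrist view the fixed jaw's inner edge is near column 291 and the sliding jaw's face near 359. I'll compare those with my bed estimate.

Run:
```python
from h import *
bx,by,bz=BA.T;w=load("w4")
L=lambda x,y,z:BED+x*bx+y*by+z*bz
for n,P in (("FJlo",L(-.027,0,.022)),("FJhi",L(.027,0,.022)),("SJlo",L(-.017,.0502,.022)),("restL",L(-.018,0,.026)),("plateLo",L(-.027,.084,.026)),("handle",L(-.0145,.149,.0433)),("hend",L(-.0145,.174,.0433))): print(n,proj(w,P).round(1))
cv2.imwrite("pics/w4c.png",cv2.resize(w["pixels"][170:300,240:440],None,fx=4,fy=4,interpolation=cv2.INTER_CUBIC))
```

```text
FJlo [289.5 205.6]
FJhi [291.6 275. ]
SJlo [359.5 218.9]
restL [289.5 219.3]
plateLo [408.8 206.5]
handle [511.8 230.4]
hend [549.8 230.3]
```

View pics/w4c.png

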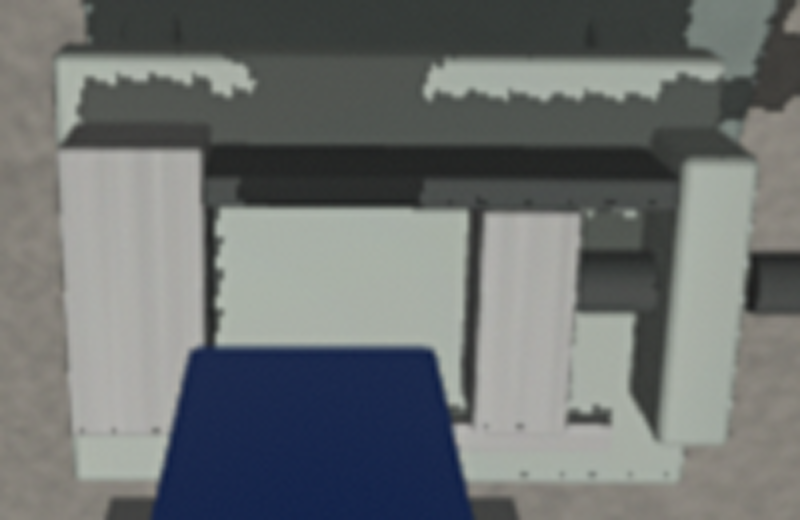

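Agreement is within about 2 mm, with the fixed-jaw corner seen at (291,207) against a predicted (289.5,205.6). I'll shift by half the difference and lower the block until it touches.

```bash
sed -i 's/^BA=axes.*/&\nBED=BED+.0012*BA[:,0]+.0005*BA[:,1]/' h.py
python3 - <<'E'
from h import *
bx,by,bz=BA.T;q=tool(-bx,-bz);p=BED+.020*by
def loc(): 
    r=q2R(robot.current_ee_rot());return (BA.T@(np.array(robot.current_tcp_pos())-D*r[:,2]-BED)).round(4)
robot.line_to(cmd(p+.045*bz,q),q,vel=.12)
print(loc(),robot.current_contact_force(),robot.current_time())
print(robot.line_to(cmd(p+.029*bz,q),q,vel=.03,max_force=4),loc(),BA.T@np.array(robot.current_contact_force()))
save("scene","s5");save("wrist","w5")
m=load("s5")["pixels"];cv2.imwrite("pics/s5c.png",cv2.resize(m[180:360,220:460],None,fx=3,fy=3,interpolation=cv2.INTER_CUBIC))
E
```

```text
[0.0099 0.02   0.0473] [-1.53141009 -1.86142995 30.37984414] 17.25
True [0.0106 0.0201 0.047 ] [-0.21880964 -0.59114234 11.60923254]
```

View pics/s5c.png

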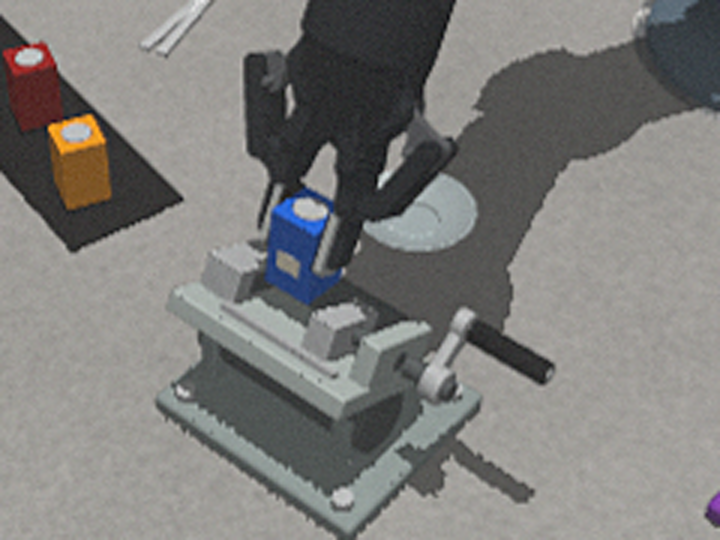

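View pics/w5.png

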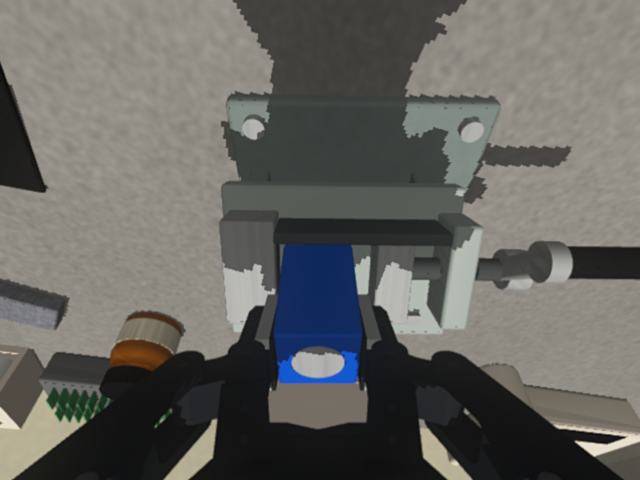

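Contact came early: 30 N at z = 47 mm, with the TCP pushed about 10 mm up the slope. In w5 the block also looks pitched in the grip. I'll read the state before moving again.

Run:
```python
from h import *
bx,by,bz=BA.T;q=tool(-bx,-bz)
R=q2R(robot.current_ee_rot());print("orient err deg",np.degrees(Rn.from_matrix(q2R(q).T@R).as_rotvec()))
print(robot.current_joint_pos(),robot.current_width(),robot.current_contact_force(),robot.current_moment())
# block corners w4 (before): bottom edge front  and top front
w=load("w4")
print((BA.T@(np.array(w["R"].T@-w["t"])-BED)).round(3))
M=w["mount"]
# project block corners in tool coords, expected: tool x=-bx. top end at z(nominal)= -(52-33.6)mm=-18.4, bottom +33.6
def pt(P,D=.0305):
    C=np.linalg.inv(M);c=C[:3,:3]@(np.array(P)+[0,0,-D])+C[:3,3];s=c[:2]/c[2];s=s*(1+w["k1"]*(s@s));return np.array([w["fx"]*s[0]+w["cx"],w["fy"]*s[1]+w["cy"]]).round(1)
for n,P in (("bot +x",(.016,-.016,.0336)),("bot+x",(.016,.016,.0336)),("top+x",(.016,-.016,-.0184)),("top+x",(.016,.016,-.0184)),("top-x",(-.016,.016,-.0184)),("disc",(0,0,-.0184))): print(n,pt(P))
```

```text
orient err deg [ 0.08822188 -1.02249104 -0.13116882]
[ 0.38555269  0.32039943 -0.66762926  2.29834897  0.93045478  0.21084268
  0.75885085] 0.3627214239378794 [-4.3558811  -0.34032844  9.15278551] [-0.08481866  0.60515353 -0.04557016]
[-0.084  0.02   0.266]
bot +x [285. 258.]
bot+x [346.3 257.9]
top+x [272.9 308. ]
top+x [356.8 307.9]
top-x [354.1 377.1]
disc [315.  343.8]
```

Run:
```python
from h import *
w=load("w5");a=load("w4")
o=np.hstack([cv2.resize(x["pixels"][200:400,220:420],None,fx=2,fy=2,interpolation=cv2.INTER_CUBIC) for x in (a,w)])
cv2.imwrite("pics/w45.png",o)
```

```text
(no output)
```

View pics/w45.png

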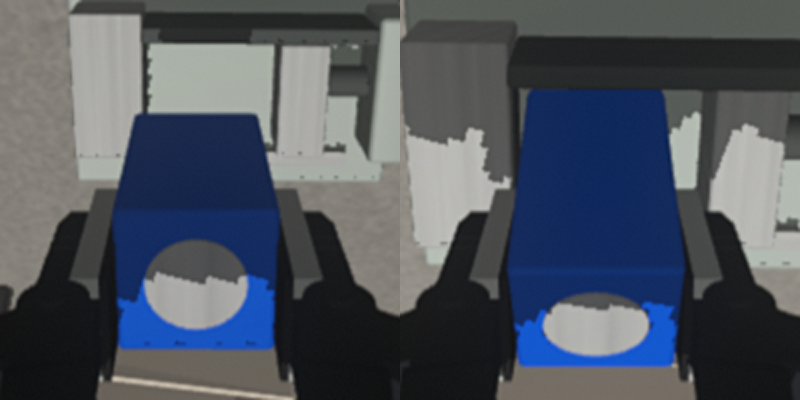

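The initial grip was good: I predicted the block's bottom edge at row 258 and saw it there. On the way down the block's lower front edge caught the top of the rest, and it pitched 20° in the pads, measured from w5. If I turn the tool half round about the bed normal, the same 20° nearly cancels the slope tilt and the tool ends up almost vertical. I'll lift, check IK for that, and recheck where the rest's edge is.

```bash
cat >> h.py <<'E'
def loc(P=None):
    r=q2R(robot.current_ee_rot());return (BA.T@(np.array(robot.current_tcp_pos())-D*r[:,2]-BED)).round(4)
E
python3 - <<'E'
from h import *
bx,by,bz=BA.T
w1=load("w1");w4=load("w4")
print("rest edge x  w1",BA.T@(onplane(w1,(190+560/3.2,140+272/3.2),BED+.026*bz,bz)-BED),"w4",BA.T@(onplane(w4,(240+330/4,170+208/4),BED+.026*bz,bz)-BED))
q=tool(-bx,-bz)
cur=np.array(robot.current_tcp_pos())
robot.line_to(cur+.08*bz,q,vel=.12)
print(loc(),robot.current_width(),robot.current_time())
q2=tool(bx,-.345*bx-.9386*bz);R=q2R(q2)
for h in (.026,.05,.1,.14):
    C=BED+.005*bx+.020*by+h*bz;p=C-R@np.array([.0052,0,.0058]);j=robot.ik(cmd(p,q2),q2);print(h,None if j is None else np.round(j,2))
save("wrist","w6")
E
```

```text
rest edge x  w1 [-0.01886853  0.02607192  0.026     ] w4 [-0.01710877  0.02297005  0.026     ]
[0.0108 0.0196 0.1268] 0.3694154054009312 18.375
0.026 [-0.92  0.51  0.92  2.14 -0.67  0.71 -0.85]
0.05 [-0.93  0.44  0.92  2.14 -0.57  0.72 -0.93]
0.1 [-1.11  0.37  1.13  2.15 -0.51  0.81 -0.97]
0.14 [-1.18  0.23  1.14  2.15 -0.31  0.84 -1.15]
```

View pics/w6.png

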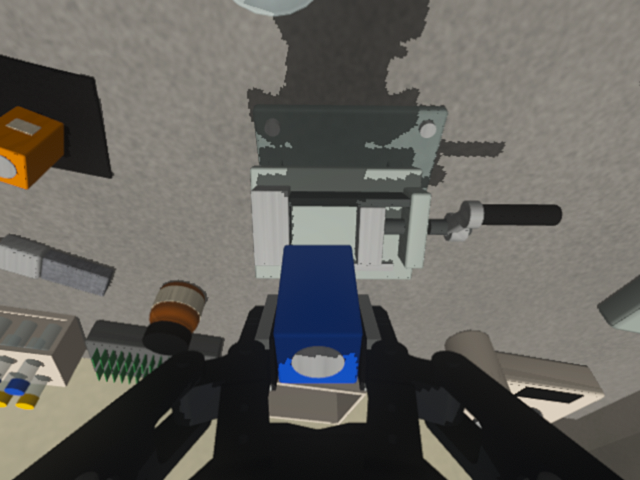

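Rest edge averages x = -18 mm, as specified. The block is still pitched 20° in the grip (bottom edge at row 245, as before). Moving to the flipped pose above the vise.

Run:
```python
from h import *
bx,by,bz=BA.T
q2=tool(bx,-.345*bx-.9386*bz);R=q2R(q2);off=R@np.array([.0052,0,.0058])
C=BED+.006*bx+.020*by+.12*bz
robot.move_ptp(cmd(C-off,q2),q2)
print(robot.current_joint_pos().round(2),robot.current_width(),robot.current_time())
robot.line_to(cmd(C-.06*bz-off,q2),q2,vel=.12)
print("want",BA.T@(C-.06*bz-off-BED),loc(),robot.current_contact_force())
save("scene","s7");save("wrist","w7")
m=load("s7")["pixels"];cv2.imwrite("pics/s7c.png",cv2.resize(m[180:360,220:460],None,fx=3,fy=3,interpolation=cv2.INTER_CUBIC))
```

```text
[ 0.35  0.23 -0.63  2.08  0.19  0.8  -1.68] 0.36322455985416696 20.8917
want [0.00312027 0.02       0.0672379 ] [0.0032 0.0202 0.0673] [-0.01703894  0.20663864 -0.33829221]
```

View pics/s7c.png

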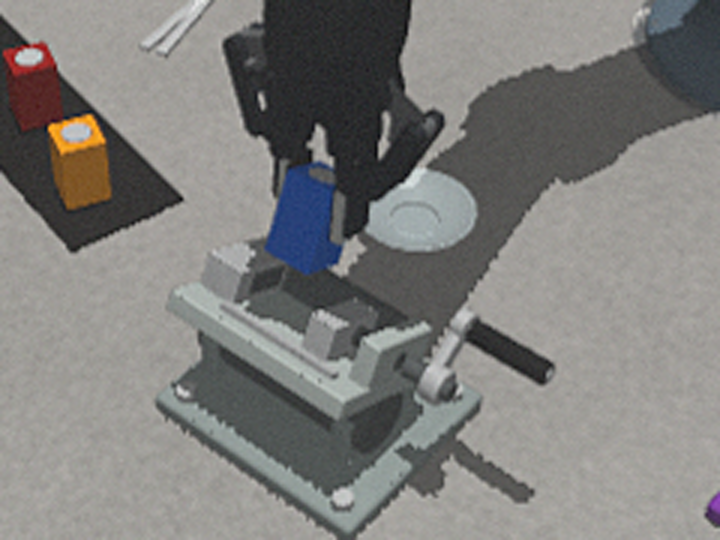

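View pics/w7.png

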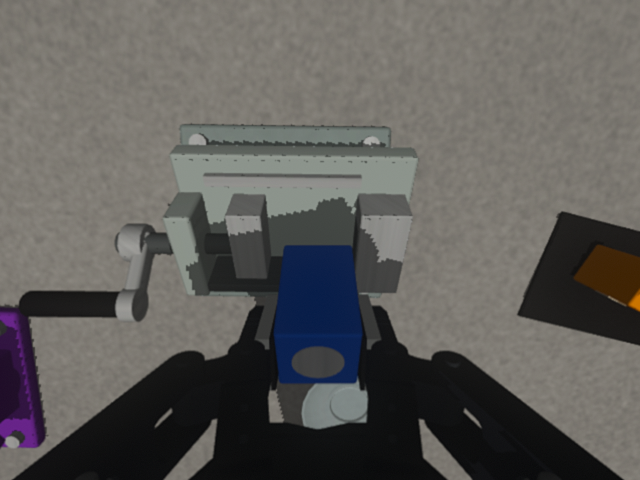

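Run:
```python
from h import *
w=load("w7");cv2.imwrite("pics/w7c.png",np.clip(cv2.resize(w["pixels"][220:400,240:400],None,fx=4,fy=3.3,interpolation=cv2.INTER_CUBIC)*1.0*1.6,0,255).astype(np.uint8))
```

```text
(no output)
```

View pics/w7c.png

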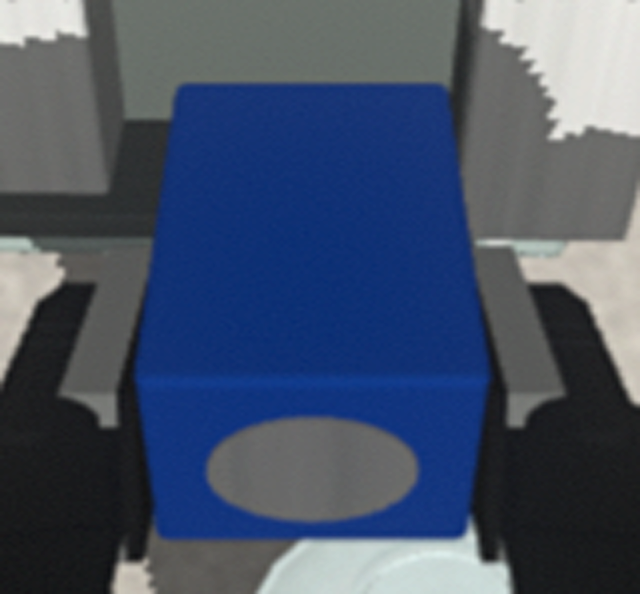

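Pitch is unchanged and the block lies between the jaws. Lowering gently with force stop.

Run:
```python
from h import *
bx,by,bz=BA.T
q2=tool(bx,-.345*bx-.9386*bz);R=q2R(q2);off=R@np.array([.0052,0,.0058])
C=BED+.006*bx+.020*by
print(robot.line_to(cmd(C+.018*bz-off,q2),q2,vel=.03,max_force=4))
r=q2R(robot.current_ee_rot());P=np.array(robot.current_tcp_pos())-D*r[:,2]+r@np.array([.0052,0,.0058])
print("block centre est",BA.T@(P-BED),BA.T@np.array(robot.current_contact_force()),robot.current_moment(),robot.current_time())
save("scene","s8");save("wrist","w8")
m=load("s8")["pixels"];cv2.imwrite("pics/s8c.png",cv2.resize(m[180:360,220:460],None,fx=3,fy=3,interpolation=cv2.INTER_CUBIC))
w=load("w8");cv2.imwrite("pics/w8c.png",np.clip(cv2.resize(w["pixels"][160:400,140:460],None,fx=2.5,fy=2.5,interpolation=cv2.INTER_CUBIC)*1.0*1.6,0,255).astype(np.uint8))
```

```text
True
block centre est [0.0057652  0.01999379 0.02437151] [ 0.29852829 -0.2508501   6.90002505] [-0.21682657  0.32976179 -0.01084588] 22.725
```

View pics/s8c.png

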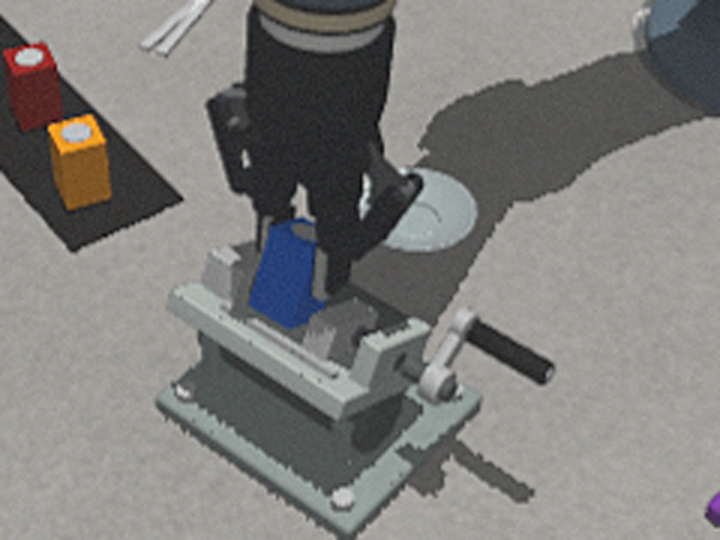

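View pics/w8c.png

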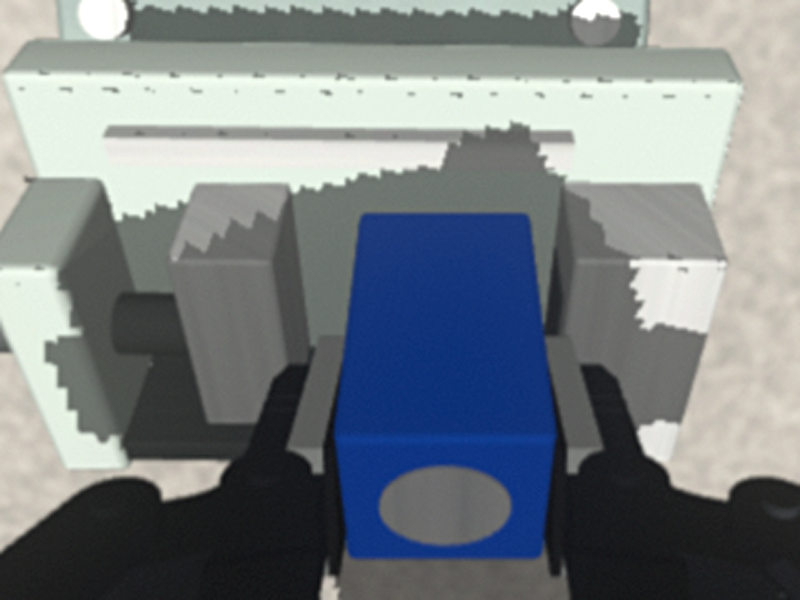

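The block is on the bed between the jaws (contact within 2 mm of the expected height). Now I'll slide it down the slope to the rest and release.

Run:
```python
from h import *
bx,by,bz=BA.T
q2=tool(bx,-.345*bx-.9386*bz);R=q2R(q2);off=R@np.array([.0052,0,.0058])
C=BED+.020*by
print(robot.line_to(cmd(C-.003*bx+.0245*bz-off,q2),q2,vel=.025,max_force=6))
r=q2R(robot.current_ee_rot());P=np.array(robot.current_tcp_pos())-D*r[:,2]+r@np.array([.0052,0,.0058])
print("block centre est",BA.T@(P-BED),BA.T@np.array(robot.current_contact_force()))
robot.set_gripper(.62);robot.wait(.2)
print(robot.current_contact_force())
cur=np.array(robot.current_tcp_pos());robot.line_to(cur-.07*R[:,2],q2,vel=.2)
print(robot.current_time())
save("wrist","w9");save("scene","s9")
m=load("s9")["pixels"];cv2.imwrite("pics/s9c.png",cv2.resize(m[180:360,220:460],None,fx=3,fy=3,interpolation=cv2.INTER_CUBIC))
w=load("w9");cv2.imwrite("pics/w9c.png",np.clip(cv2.resize(w["pixels"][160:400,100:420],None,fx=2.5,fy=2.5,interpolation=cv2.INTER_CUBIC)*1.0*1.4,0,255).astype(np.uint8))
```

```text
False
block centre est [-0.00196992  0.01999687  0.024621  ] [ 2.50448956 -0.01841136  3.37955576]
[-0.09746559 -0.33853593  0.2608774 ]
24.3167
```

View pics/s9c.png

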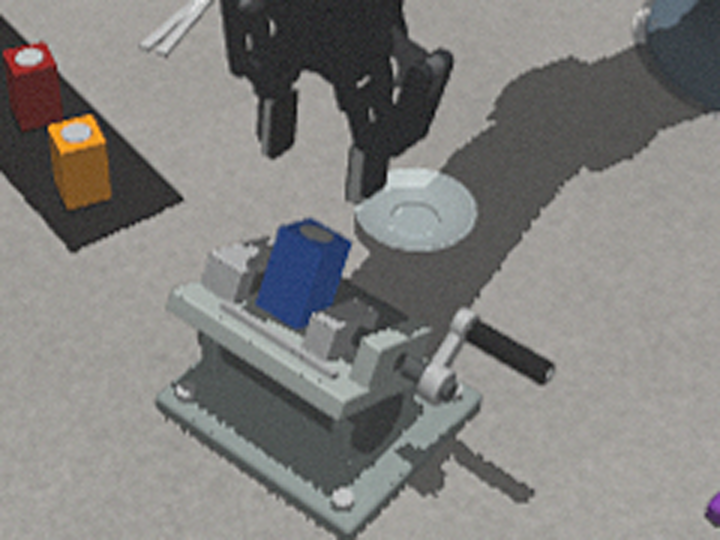

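View pics/w9c.png

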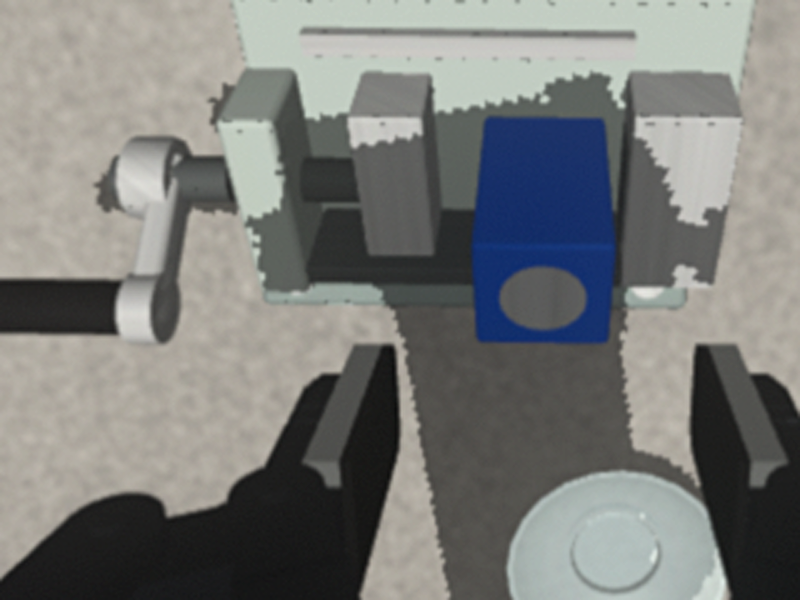

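The block stands free in the vise. I'll check that it sits flat from the disc's position and the block's edges.

Run:
```python
from h import *
bx,by,bz=BA.T;w=load("w9");s=load("s9")
W=lambda u,v:(100+u/2.5,160+v/2.5)
f=lambda im,uv,z:(BA.T@(onplane(im,uv,BED+z*bz,bz)-BED)).round(4)
print("disc",f(w,W(543,298),.052),"top front",f(w,W(475,245),.052),f(w,W(613,245),.052),"top back",f(w,W(480,340),.052),f(w,W(608,340),.052),"bottom +x",f(w,W(487,120),0),f(w,W(604,120),0))
S=lambda u,v:(220+u/3,180+v/3)
print("scene disc",f(s,S(317,233),.052)," tri",BA.T@(tri([(w,W(543,298)),(s,S(317,233))])[0]-BED))
print("hub/handle w9 inner end",f(w,W(118,307),.0433))
q=tool(by,np.array([0,0,-1.]))
print(np.round(robot.ik(cmd(BED+.155*by+.011*bz+[0,0,.1],q),q),2))
```

```text
disc [-0.005   0.0211  0.052 ] top front [0.0117 0.0362 0.052 ] [0.0116 0.0055 0.052 ] top back [-0.0195  0.0366  0.052 ] [-0.0196  0.0052  0.052 ] bottom +x [ 0.0104  0.0362 -0.    ] [ 0.0103  0.0046 -0.    ]
scene disc [-0.0053  0.0212  0.052 ]  tri [-0.0051688   0.02117395  0.05198637]
hub/handle w9 inner end [-0.0166  0.1274  0.0433]
[ 0.28  0.46 -0.97  1.93  0.46  0.99 -0.62]
```

The block is flat: the disc triangulates at z = 52.0 mm, and the top and bottom +x edges agree within 1.5 mm. It has about 5 mm clearance to the fixed jaw. Now the crank: vertical tool, jaws across the handle, camera outward.

Run:
```python
from h import *
bx,by,bz=BA.T
H=BED-.0153*bx+.155*by+.0430*bz; print("handle",H)
q=tool(by,np.array([0,0,-1.]))
cur=np.array(robot.current_tcp_pos());robot.line_to(cur+[0,0,.05],vel=.25)
robot.move_ptp(cmd(H+[0,0,.07],q),q)
print(robot.current_joint_pos().round(2),robot.current_time())
w=save("wrist","w10");s=save("scene","s10")
print(proj(w,BED-.0153*bx+.124*by+.043*bz),proj(w,BED-.0153*bx+.174*by+.043*bz),proj(w,BED+.149*by+.011*bz))
```

```text
handle [0.45530802 0.19334306 0.09731232]
[ 0.27  0.41 -0.94  1.99  0.41  0.94 -0.6 ] 25.7667
[320.80184112 304.363688  ] [320.79276289 232.09150935] [359.81178284 256.5646305 ]
```

View pics/w10.png

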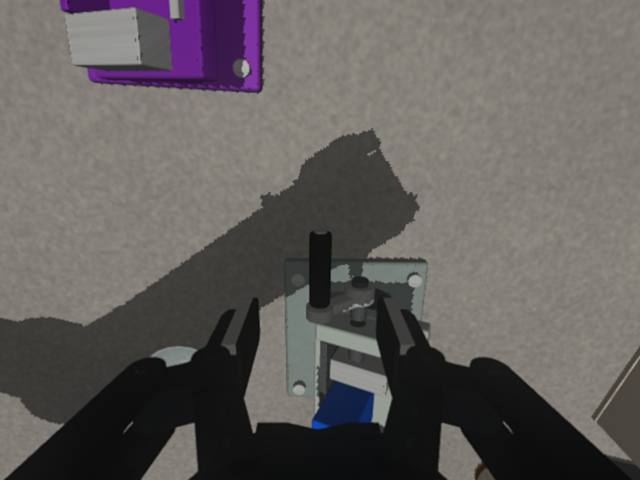

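View pics/s10.png

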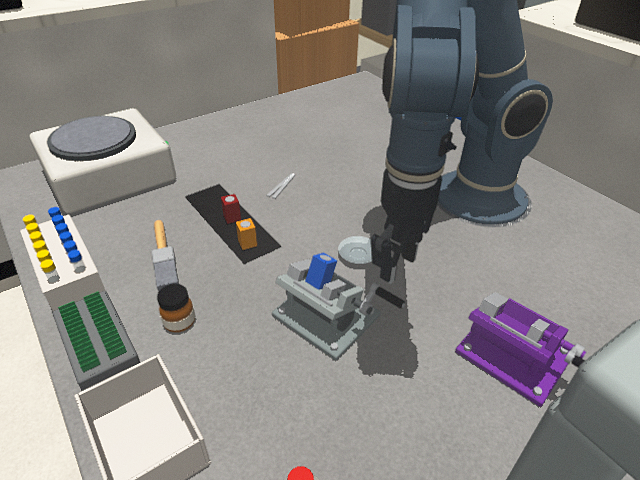

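The handle appears at (320,232)–(320,306), exactly as predicted. Going down and gripping it.

Run:
```python
from h import *
bx,by,bz=BA.T
H=BED-.0153*bx+.155*by+.0430*bz;q=tool(by,np.array([0,0,-1.]))
print(robot.line_to(cmd(H+[0,0,-.011],q),q,vel=.1,max_force=8))
g=lambda:(BA.T@(np.array(robot.current_tcp_pos())-cmd([0,0,-.011],q)-BED)).round(4)
print(g(),robot.current_contact_force())
robot.set_gripper(0.0);robot.wait(.1)
print(robot.current_width(),g(),BA.T@np.array(robot.current_contact_force()),robot.current_moment(),robot.current_time())
```

```text
False
[-0.0147  0.1553  0.0432] [-0.17246808 -0.12590816 -0.21379894]
0.13682781761602478 [-0.0145  0.155   0.0431] [1.59009909 0.17452296 1.61504681] [-0.01191028 -0.22730448 -0.12656323] 27.375
```

```bash
cat > crank.py <<'E'
from h import *
import sys,json,os
bx,by,bz=BA.T;q=tool(by,np.array([0,0,-1.]));base=cmd([0,0,-.011],q)
def g(): return BA.T@(np.array(robot.current_tcp_pos())-base-BED)
st=json.load(open("st.json")) if os.path.exists("st.json") else dict(cx=0.,cz=.011,phi=None,n=0)
def unwrap(a,ref): return a+2*np.pi*round((ref-a)/(2*np.pi))
def run(target,step,vel,ftmax,verbose=1):
    if st["phi"] is None:
        p=g();st["phi"]=float(np.arctan2(p[2]-st["cz"],p[0]-st["cx"]))
    while st["phi"]<target-1e-6:
        phi=min(st["phi"]+step,target)
        p=BED+(st["cx"]+.035*np.cos(phi))*bx+.155*by+(st["cz"]+.035*np.sin(phi))*bz
        stop=robot.line_to(p+base,q,vel=vel,max_force=30)
        st["phi"]=phi
        f=BA.T@np.array(robot.current_contact_force());r=np.array([np.cos(phi),np.sin(phi)]);t=np.array([-r[1],r[0]])
        F=np.array([f[0],f[2]]);Fr=F@r;Ft=F@t
        c=np.clip(4e-5*Fr,-.0006,.0006)*r;st["cx"]+=c[0];st["cz"]+=c[1]
        x=g();act=unwrap(np.arctan2(x[2]-st["cz"],x[0]-st["cx"]),phi)
        if verbose: print(f"phi {phi:.2f} act {act:.2f} Fr {Fr:.1f} Ft {Ft:.1f} Fy {f[1]:.1f} c {st['cx']*1e3:.1f} {st['cz']*1e3:.1f} w {robot.current_width():.3f} t {robot.current_time():.2f}",flush=True)
        if stop or abs(Fr)>35 or -Ft>ftmax: print("STOP",stop);break
    json.dump(st,open("st.json","w"))
    return st
E
python3 -c "
from crank import *
run(3.6,.2,.06,12)"
```

```text
phi 2.20 act 2.19 Fr -4.1 Ft 1.0 Fy 1.1 c 0.1 10.9 w 0.140 t 27.63
phi 2.40 act 2.39 Fr -6.2 Ft 3.0 Fy 0.3 c 0.3 10.7 w 0.136 t 27.90
phi 2.60 act 2.60 Fr -7.2 Ft 2.1 Fy 0.2 c 0.5 10.5 w 0.140 t 28.17
phi 2.80 act 2.81 Fr -7.6 Ft 2.6 Fy -0.6 c 0.8 10.4 w 0.139 t 28.43
phi 3.00 act 3.02 Fr -6.5 Ft 2.4 Fy -1.0 c 1.1 10.4 w 0.142 t 28.70
phi 3.20 act 3.23 Fr -6.8 Ft 2.7 Fy -1.4 c 1.3 10.4 w 0.139 t 28.97
phi 3.40 act 3.45 Fr -7.7 Ft 3.2 Fy -2.0 c 1.6 10.5 w 0.139 t 29.23
phi 3.60 act 3.66 Fr -7.9 Ft 1.7 Fy -2.2 c 1.9 10.6 w 0.144 t 29.50
phi 3.60 act 3.66 Fr -7.2 Ft 3.0 Fy -1.4 c 2.2 10.8 w 0.143 t 29.75
```

The forces look odd: Ft is slightly positive and Fr doesn't respond to the correction. I'll check that the crank is really turning.

Run:
```python
from h import *
w=save("wrist","w11");s=save("scene","s11")
a=cv2.resize(s["pixels"][230:360,260:440],(560,400),interpolation=cv2.INTER_CUBIC)
cv2.imwrite("pics/s11c.png",a);cv2.imwrite("pics/w11c.png",cv2.resize(w["pixels"][180:420,180:500],None,fx=2,fy=2))
print(robot.current_contact_force(),robot.current_moment())
```

```text
[6.70878077 0.35652221 4.63934324] [ 0.02480563 -1.45420717 -0.06685112]
```

View pics/s11c.png

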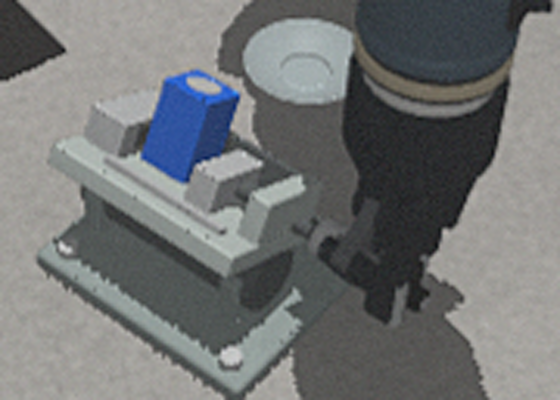

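View pics/w11c.png

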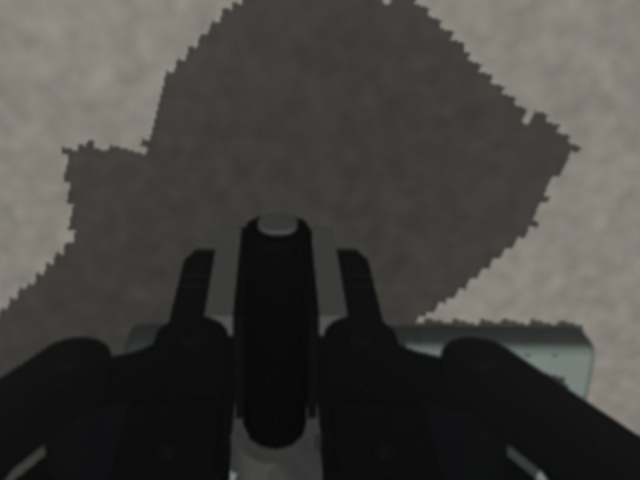

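It is turning: the jaw has moved closer and the handle is low on the robot's side. Forces are low, so I'll disable the centre adaptation, which seems to follow a bias, and print the actual radius as it continues.

```bash
sed -i 's/4e-5\*Fr/GAIN*Fr/; s/^def unwrap/GAIN=0.0\ndef unwrap/' crank.py
sed -i 's/ w {robot.current_width():.3f}/ g {x[0]*1e3:.1f} {x[2]*1e3:.1f}/; s/abs(Fr)>35/np.hypot(Fr,f[1])>35/' crank.py
python3 - <<'E'
from crank import *
print(g()*1e3, "cmd",(st["cx"]+.035*np.cos(3.6))*1e3,(st["cz"]+.035*np.sin(3.6))*1e3)
st["cx"]=.001;st["cz"]=.0107
run(6.0,.25,.08,15)
E
```

```text
[-26.67433514 154.93150616  -5.57898871] cmd -29.204271388556148 -4.719348983017313
phi 3.85 act 3.95 Fr -11.7 Ft 1.5 Fy -2.4 c 1.0 10.7 g -21.1 -12.6 t 30.10
phi 4.10 act 4.22 Fr -18.2 Ft 0.8 Fy -3.7 c 1.0 10.7 g -14.4 -17.8 t 30.36
phi 4.35 act 4.43 Fr -25.5 Ft 1.3 Fy -4.5 c 1.0 10.7 g -8.1 -20.7 t 30.62
phi 4.60 act 4.60 Fr -26.7 Ft 3.4 Fy -4.5 c 1.0 10.7 g -2.8 -22.1 t 30.88
phi 4.85 act 4.77 Fr -20.6 Ft 3.7 Fy -3.7 c 1.0 10.7 g 3.0 -22.3 t 31.13
phi 5.10 act 5.01 Fr -8.1 Ft 0.9 Fy -1.9 c 1.0 10.7 g 10.7 -21.2 t 31.39
phi 5.35 act 5.31 Fr -2.3 Ft -2.2 Fy -1.9 c 1.0 10.7 g 20.2 -17.6 t 31.65
phi 5.60 act 5.62 Fr -1.6 Ft -0.3 Fy -3.2 c 1.0 10.7 g 28.6 -11.1 t 31.91
phi 5.85 act 5.88 Fr -0.0 Ft 2.2 Fy -5.0 c 1.0 10.7 g 34.1 -3.5 t 32.17
phi 6.00 act 6.02 Fr 1.5 Ft 2.3 Fy -4.7 c 1.0 10.7 g 36.1 1.1 t 32.42
```

Run:
```python
import numpy as np
from scipy.optimize import least_squares
P=np.array([(-14.5,43.1),(-26.7,-5.6),(-21.1,-12.6),(-14.4,-17.8),(-8.1,-20.7),(-2.8,-22.1),(3,-22.3),(10.7,-21.2),(20.2,-17.6),(28.6,-11.1),(34.1,-3.5),(36.1,1.1)])
for Q in (P,P[1:]):
  for free in (0,1):
    f=lambda c:np.hypot(*(Q-c[:2]).T)-(c[2] if free else 35)
    r=least_squares(f,[0,11,35]);print(free,r.x,r.fun.round(1))
```

```text
0 [ 2.97596685 12.69235712 35.        ] [ 0.1 -0.1 -0.1  0.1  0.2  0.3 -0.  -0.2 -0.2 -0.   0.1  0.1]
1 [ 2.97730995 12.72244037 35.03067346] [ 0.  -0.2 -0.1  0.1  0.2  0.3 -0.  -0.2 -0.2 -0.   0.1  0.1]
0 [ 2.98467129 12.68339649 35.        ] [-0.1 -0.1  0.1  0.2  0.3 -0.  -0.2 -0.2 -0.   0.1  0.1]
1 [ 2.98724914 12.66586819 34.98550133] [-0.1 -0.1  0.1  0.2  0.3 -0.  -0.3 -0.2 -0.   0.1  0.1]
```

The circle fit is clean (R = 35.0, residuals ≤ 0.3 mm), with the axis at (3.0, 12.7) in my frame. The true angle is now 5.95 rad. Continuing with that centre.

Run:
```python
from crank import *
st["cx"]=.00297;st["cz"]=.0127;x=g();st["phi"]=float(np.arctan2(x[2]-st["cz"],x[0]-st["cx"])+2*np.pi)
run(10.9,.3,.1,15)
```

```text
phi 6.25 act 6.26 Fr -0.1 Ft 2.4 Fy -4.9 c 3.0 12.7 g 38.1 12.0 t 32.67
phi 6.55 act 6.57 Fr 0.7 Ft 1.2 Fy -5.1 c 3.0 12.7 g 36.8 22.5 t 32.93
phi 6.85 act 6.87 Fr 2.2 Ft 3.2 Fy -5.2 c 3.0 12.7 g 32.3 32.1 t 33.19
phi 7.15 act 7.17 Fr 3.3 Ft 2.7 Fy -5.9 c 3.0 12.7 g 25.3 39.9 t 33.45
phi 7.45 act 7.45 Fr 2.1 Ft 0.6 Fy -4.9 c 3.0 12.7 g 16.7 45.1 t 33.71
phi 7.75 act 7.73 Fr 1.5 Ft -1.1 Fy -5.2 c 3.0 12.7 g 7.4 47.6 t 33.97
phi 8.05 act 8.03 Fr 3.2 Ft -2.1 Fy -5.5 c 3.0 12.7 g -3.0 47.3 t 34.23
phi 8.35 act 8.35 Fr 1.6 Ft -0.3 Fy -4.5 c 3.0 12.7 g -13.7 43.6 t 34.48
phi 8.65 act 8.66 Fr -2.7 Ft 2.3 Fy -3.8 c 3.0 12.7 g -22.4 37.0 t 34.74
phi 8.95 act 8.96 Fr -1.5 Ft 4.2 Fy -3.5 c 3.0 12.7 g -28.3 28.6 t 35.00
phi 9.25 act 9.25 Fr -0.3 Ft 3.5 Fy -3.5 c 3.0 12.7 g -31.4 18.7 t 35.26
phi 9.55 act 9.55 Fr 0.1 Ft 3.2 Fy -4.0 c 3.0 12.7 g -31.6 8.3 t 35.52
phi 9.85 act 9.86 Fr 2.4 Ft 3.2 Fy -3.2 c 3.0 12.7 g -28.6 -1.8 t 35.77
phi 10.15 act 10.16 Fr 1.3 Ft 3.1 Fy -4.3 c 3.0 12.7 g -22.7 -10.6 t 36.03
phi 10.45 act 10.46 Fr 0.1 Ft 1.7 Fy -4.6 c 3.0 12.7 g -14.8 -17.1 t 36.29
phi 10.75 act 10.73 Fr -1.0 Ft -0.8 Fy -5.1 c 3.0 12.7 g -6.1 -20.9 t 36.55
phi 10.90 act 10.85 Fr -2.4 Ft -1.5 Fy -4.9 c 3.0 12.7 g -2.0 -21.7 t 36.80
```

Smooth. A quick look before the final squeeze.

Run:
```python
from h import *
s=save("scene","s12")
cv2.imwrite("pics/s12c.png",cv2.resize(s["pixels"][240:360,260:420],None,fx=4.5,fy=4.5,interpolation=cv2.INTER_CUBIC))
```

```text
(no output)
```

View pics/s12c.png

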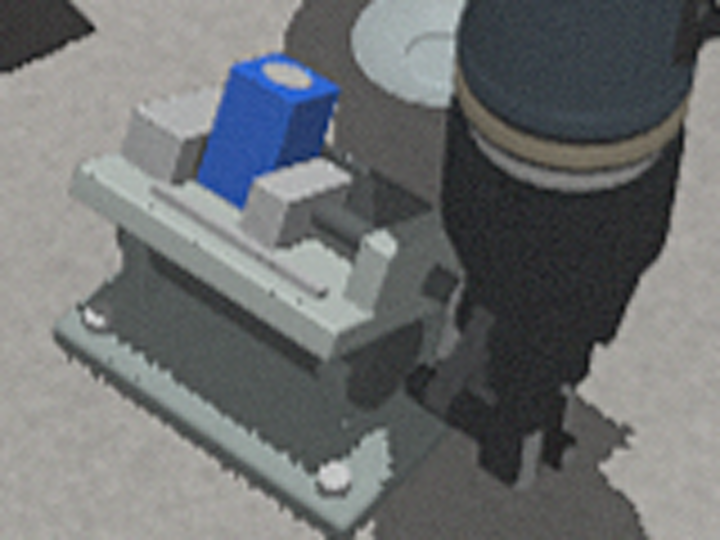

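The block stands square between the jaws and almost touches both. Closing in fine steps.

Run:
```python
from crank import *
run(11.4,.125,.05,20)
run(12.08,.07,.03,16)
```

```text
phi 11.03 act 10.97 Fr -0.1 Ft -3.5 Fy -5.1 c 3.0 12.7 g 2.1 -22.0 t 37.10
phi 11.15 act 11.12 Fr 0.7 Ft -2.8 Fy -5.2 c 3.0 12.7 g 7.2 -21.8 t 37.35
phi 11.28 act 11.27 Fr -0.0 Ft -3.1 Fy -4.9 c 3.0 12.7 g 12.3 -20.8 t 37.60
phi 11.40 act 11.41 Fr -0.3 Ft -3.8 Fy -5.7 c 3.0 12.7 g 16.9 -19.2 t 37.85
phi 11.47 act 11.48 Fr -1.6 Ft -2.2 Fy -6.4 c 3.0 12.7 g 19.2 -18.1 t 38.10
phi 11.54 act 11.55 Fr -2.0 Ft -2.5 Fy -5.9 c 3.0 12.7 g 21.3 -17.0 t 38.35
phi 11.61 act 11.62 Fr -0.7 Ft -2.2 Fy -4.9 c 3.0 12.7 g 23.3 -15.7 t 38.60
phi 11.68 act 11.68 Fr 0.3 Ft -4.7 Fy -5.6 c 3.0 12.7 g 25.0 -14.3 t 38.85
phi 11.75 act 11.75 Fr 1.3 Ft -5.5 Fy -5.4 c 3.0 12.7 g 26.8 -12.8 t 39.10
phi 11.82 act 11.81 Fr 1.8 Ft -7.1 Fy -5.4 c 3.0 12.7 g 28.4 -11.1 t 39.35
phi 11.89 act 11.88 Fr 2.0 Ft -7.9 Fy -6.2 c 3.0 12.7 g 30.1 -9.3 t 39.60
phi 11.96 act 11.95 Fr 1.8 Ft -10.8 Fy -5.6 c 3.0 12.7 g 31.5 -7.4 t 39.85
phi 12.03 act 12.02 Fr 0.7 Ft -11.1 Fy -4.6 c 3.0 12.7 g 32.9 -5.4 t 40.10
phi 12.08 act 12.07 Fr 0.5 Ft -12.3 Fy -5.0 c 3.0 12.7 g 33.7 -4.0 t 40.35
```

The resistance rose to 12.3 N at 12.07 rad, so the clamp is tight. Letting go of the crank and retreating.

Run:
```python
from h import *
robot.set_gripper(.55);robot.wait(.2);print(robot.current_width(),robot.current_contact_force())
q=robot.current_ee_rot();cur=np.array(robot.current_tcp_pos())
print(robot.line_to(cur+[0,0,.12],vel=.15,max_force=15))
robot.wait(.1);w=save("wrist","w13")
p=np.array(robot.current_tcp_pos())
robot.move_ptp([p[0]-.0,p[1]+.22,.26],q)
robot.wait(.3);print(robot.current_time(),robot.current_contact_force())
s=save("scene","s13");t=save("top","t13")
cv2.imwrite("pics/s13c.png",cv2.resize(s["pixels"][160:360,180:420],None,fx=3,fy=3,interpolation=cv2.INTER_CUBIC))
cv2.imwrite("pics/t13c.png",cv2.resize(t["pixels"][150:270,220:550],None,fx=2.4,fy=2.4,interpolation=cv2.INTER_CUBIC))
```

```text
0.5524458394375615 [-0.26912804 -0.5000981   0.9061497 ]
False
43.3417 [-0.03841006  0.42789752 -0.66489182]
```

View pics/s13c.png

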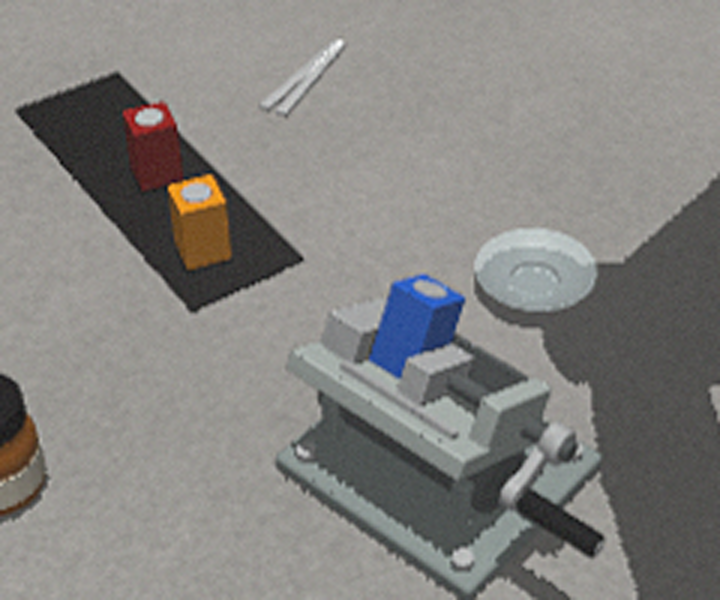

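View pics/t13c.png

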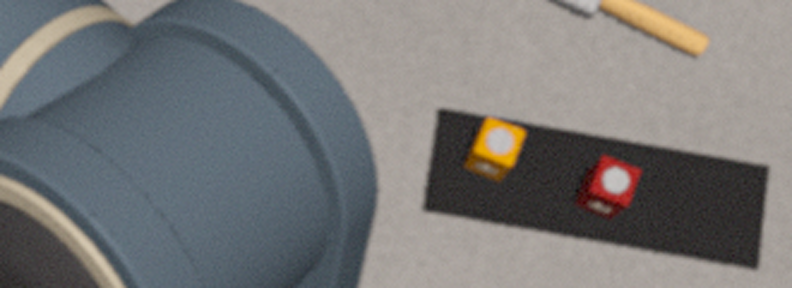

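The block is clamped and its disc faces outward; amber and red haven't moved, and the robot is clear. One numeric check of block height and lean from w13 and s13.

Run:
```python
from h import *
w=load("w13");cv2.imwrite("pics/w13c.png",np.clip(cv2.resize(w["pixels"][240:470,200:480],None,fx=2.6,fy=2.6,interpolation=cv2.INTER_CUBIC)*1.5,0,255).astype(np.uint8))
s=load("s13");bx,by,bz=BA.T
S=lambda u,v:(180+u/3,160+v/3)
f=lambda uv,z:(BA.T@(onplane(s,uv,BED+z*bz,bz)-BED)).round(4)
print("disc@52",f(S(431,289),.052))
print("top corner near(+x,+y)",f(S(429,314),.052),"FJ top inner +x",f(S(365,357),.022),"SJ top inner +x",f(S(411,352),.022))
```

```text
disc@52 [-0.0061  0.0162  0.052 ]
top corner near(+x,+y) [0.0236 0.0364 0.052 ] FJ top inner +x [0.0488 0.0203 0.022 ] SJ top inner +x [0.016  0.0286 0.022 ]
```

View pics/w13c.png

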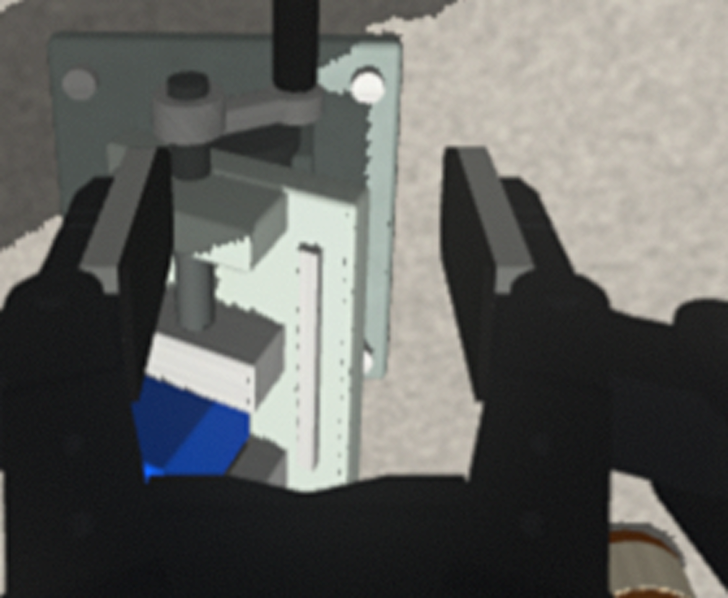

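```bash
python3 -c "
from station import robot
print(robot.current_time(),robot.current_contact_force());robot.finish_job()"
```

```text
43.4417 [-0.44933653  0.55685007  0.3612544 ]
the job is handed in; nothing more can be done
```

The blue block is clamped in the grey tilted vise, dotted end outward, and I handed the job in at 43.4 s. I set the block down, let go of it, turned the crank to about 12.07 rad and let go of that too.

**What went wrong on the way:**
- **First grasp missed:** the real fingertips are about 30.5 mm further back than specified. I measured this by touching the table and corrected for it.
- **First placement caught the rest:** the block's lower edge hit the rest with about 30 N on the tool and pitched 20° in the grip. I lifted it, turned the tool half round to cancel the tilt, set it down under force control and slid it down towards the rest.
- **Crank centre was off:** on the first part of the turn the side force reached 27 N, because my estimate of the axis was about 3 mm out. A circle fit fixed it, and side forces then stayed at or below about 3 N.

**Last checks:**
- **Clamping:** the force at the handle rose to 12.3 N at the end of the turn.
- **Block position:** before clamping, the block stood flat, with its disc at z = 52.0 mm. After clamping, its disc centre is at y ≈ 16 mm, which puts it against the fixed jaw.
- **Other blocks and robot:** amber and red still stand where they were, and the robot was clear and touching nothing.

**Checks that disagreed or failed:**
- The camera put the block's centre at x ≈ -5 to -6 mm, where touching the rest would give -2 mm. I put this down to the few-mm x error in my bed estimate, but did not confirm it.
- Three corner readings in the final picture were mis-picked, so I did not use them.

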